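# Stand the comparison block up on the probe stand

### The arm

A 6-joint arm with a two-finger parallel gripper is mounted at the origin on the work surface. World frame = base frame: x ahead of the robot, y to its left, z up, the work surface at z = 0. Lengths are in m, angles in rad, forces in N, time in s.
With the tool pointing down it reaches from about 0.375 to 0.975 m from the base axis. Payload 3.8 kg.
Tool frame: the origin (TCP) lies midway between the tips of the shut fingers; the grasp point (between the pads) lies 19 mm behind it; z points along the fingers, y is the direction in which the jaws open and shut (so a half turn about z gives the same grasp; the last joint's range is limited). The gripper opens to 85 mm and grips with 20 to 120 N. Pads are 22 mm wide; open, the fingers measure 114 mm over their backs; the gripper's body (76 mm by 85 mm) begins 54 mm behind the grasp point. The pads swing forward as they close: fully open they stand 13 mm farther back than shut.
Start: joints at [1.113, 0.264, 1.604, -0, 1.274, -0.037], TCP at [0.276, 0.616, 0.231] pointing down, gripper open.
Joint ranges: [-2.63, 2.63], [-0.94, 2.18], [0.31, 2.57], [-1.31, 4.45], [0, 2.66], [-2.55, 2.55]. Speed limits (rad/s): [2.57, 2.57, 3.14, 3.14, 3.14, 3.14].

### API

Orientations are given as a rotation vector (axis times angle).
In Python, from workcell import readout, read_camera, camera_params, bot gives the robot as it stands.
- The arm moves only by the tool apply_moves, never from a script. Its argument "plan" is a list that holds one entry, the list of rows, each a list of 7 numbers: the shift along the tool's x, y, z each as a share of 1000 mm, from -1 to 1, then the turn, a rotation vector about the tool's x, y, z each as a share of pi rad, from -1 to 1, then the gripper command: -1 is fully open, 1 is shut, values between are in proportion. A call has exactly 8 rows; each row is the pose to reach, as a shift and turn from the pose commanded when the call began, along the tool's axes at that moment, turning the shorter way round; what a row does not reach only later rows make up. A row lasts 1/12 s, in which the tool goes at most 41.7 mm and 7.16 degrees, less where a joint would pass 70% of its speed; a pose out of reach is approached as far as the arm can. A call with a number of a shift or a turn outside -1 to 1 is refused whole. A call with a gripper value outside its range is refused whole. The fingers move at their own pace and stop on an object; "force" is the grip in N (left out, the last holds). Time passes only in rows, so rows that repeat a pose let the fingers close, or fill a call up. It gives the time, the measured TCP pose, the force and the opening at its end, in the units of the state.
- readout.read_state(): the state, without advancing time (a new reading comes with each control period).
- read_camera(name): name is "side" or "top"; returns the picture (400x640x3 uint8, red, green, blue); there is no depth.
- camera_params(name): a dict with "fovy" (degrees; the focal length in pixels is half the picture's height over the tangent of half this angle, whatever the lens; pixels are square), "cx", "cy" (the principal point, pixels), "rvec" (rotation vector, rad) and "tvec" (3), from world to camera coordinates, as OpenCV has them. Camera axes: x right, y down, z forward; pixel columns grow to the right and rows downward; lengths in m; the calibration is good to about 2 mm. A picture is of the moment at which its call begins. camera_params takes no time and is no camera call.
- bot.finish_job(): hands the job in, once; it reports no verdict.
The state is a dict: "time": time; "q": joint angles; "joint_vel": joint speeds; "joint_torque": joint torques, N m; "tool_pos": TCP position; "tcp_rot": TCP orientation; "wrist_force": force on the tool from outside, world axes, zero at the start; "torque": the same for the moment, N m; "width": opening from 0.0 (shut) to 1.0 (fully open).
Only numpy, scipy, OpenCV 4.12 (cv2) and the standard library are available. Lean on these libraries where they do the work, as an engineer would, in place of code of your own. Each camera call takes 0.05 s, during which the arm holds its last target.

### The job

The insulated comparison block lies on its side in front of the probe stand. Push it square against the front edge of the stand's base plate, tip it up over that edge so that it stands on the plate on its rubber sole with the bores on top, then slide it back between the two lugs until it is fully home against the rear stop, and let go. Leave the other things on the bench where they are.

Things in the scene. Friction and masses are not known exactly. Their poses are not given: they have to be found in the camera images.
- block_center (a point): Middle of the comparison block, turned as the block: one rigid loose box, 0.5 to 0.9 kg, weight in the middle, 120 mm along its x, 110 along y, 80 along z. White insulated shell, blue bore end at -x, black rubber sole at +x. At the start it lies z up (centre 40 mm above the bench), sole roughly towards the stand, 30 to 110 mm of bare bench between. Both ways too wide to grip from above.
- bore_face (a point): Middle of the block's bore face: flat, 110 x 80 mm, blue rim, aluminium plate, five dark bores. It looks away from the stand at first, and lies on top, level, 135 mm above the bench, at the end. Friction, here and under the block, is about 0.5 to 0.7: a level push at the edge only wedges the block; pressed with some 11 N, 62 mm up this face, it is carried up and round the edge by the finger tips.
- stand: Probe stand, bolted down. Dark steel base plate 15 mm thick, 160 mm front to back (its x), 230 mm across (its y). Origin: middle of the plate's underside, on the bench; x points from front to rear, z up. At the rear of the plate, at x = 64 mm, a round steel column, 16 mm thick and 200 mm high as run down, with its probe clamp turned to the rear, 190 mm high.
- front_edge (a point): Middle of the top of the base plate's front edge, at the stand's x = -80 mm, 15 mm above the bench; turned as the stand. The edge is straight, square and upright, 230 mm long: the fence against which the lying block is pushed and over which it tips.
- rear_stop (a point): Middle of the top of the rear stop's front face, at the stand's x = 40 mm, turned as the stand. An aluminium bar on the plate, 164 mm long, 25 mm high. Before its ends stand two lugs, 25 mm high, from about x = -5 to 40 mm, inner faces 140 mm apart (y = -70 and 70 mm), noses flared outwards.
- home (a point): Where the middle of the standing block is when it is fully home: over the stand's origin, 75 mm above the bench, 40 mm in front of the rear stop; turned as the stand. Sideways the block may stand anywhere between the lugs (15 mm play each way). Standing, the block is 80 mm front to back, 110 mm across; a light push low down slides it.
- meter_grey: Handheld thermometer, black with a dark teal head, 170 x 88 x 36 mm, lying loose on the bench; origin at the middle of its underside. To be left alone.
- meter_blue: Handheld thermometer, black with a blue head, 170 x 88 x 36 mm, lying loose on the bench; origin at the middle of its underside. To be left alone.
- pen_cup: Pink pen cup with pens, 80 mm across, 150 mm high with the pens, loose; origin at the middle of its underside. To be left alone.
Not all that is in view belongs to the job. Leave any purple look-alike of the part that bears block_center alone.

How it is judged:
On the way, in this order (a step that is already met when the one before it is completed fails the run):
1. the block, still lying, is pushed square against the plate's front edge (x of block_center in the frame of stand above -0.148 m and z of block_center in the frame of stand below 0.05 m and angle between the y axis of block_center and the y axis of stand, either way round below 0.1 rad), for 0.1 s.
2. the block stands on the base plate on its sole, bores up (angle between block_center's own x axis and vertical above 3.05 rad and x of block_center in the frame of stand above -0.08 m and z of block_center in the frame of stand between 0.07 and 0.08 m), for 0.1 s.
At the end, for the whole second after the job is handed in: The block stands on the base plate on its sole, bores up (upright within 4 degrees, centre 75 mm above the bench within 4 mm), between the lugs, back against the rear stop within 5 mm and square to it within 4 degrees, and at rest (angle between block_center's own x axis and vertical above 3.07 rad and x of block_center in the frame of stand between -0.005 and 0.005 m and y of block_center in the frame of stand between -0.019 and 0.019 m and z of block_center in the frame of stand between 0.071 and 0.079 m and angle between the y axis of block_center and the y axis of stand, either way round below 0.07 rad and linear speed of block below 0.01 m/s); the robot touches nothing.
It fails at once if a handheld thermometer or the pen cup was shifted by more than 15 mm (distance of any of meter_grey, meter_blue, pen_cup from where it was at the start of the episode above 0.015 m).
It also fails if it takes over 72 s, if anything falls off the work surface, if the arm or the gripper's body presses on something with over 40 N, if the wrist force passes 120 N, or if a joint passes its speed limit or range.

## Working session

There is one attempt and no reset: what is moved stays moved. The work goes in short steps, Python scripts to look and compute and a tool call to move; the robot and the scene stay as the last step left them, time stands still between calls to the robot, and variables do not carry over. Pictures are saved under pics/ and viewed, and the job is handed in when it is done.

Besides the shell and the picture viewer there is one more tool, called after "Request:" as name(argument=value, ...) on one line, values as JSON. apply_moves: Moves the arm, as the interface text tells. Shift numbers are shares of 1000 mm and turn numbers shares of pi rad, none past 1 either way. Its arguments: {"type":"object","properties":{"plan":{"type":"array","items":{"type":"array","items":{"type":"array","items":{"type":"number","minimum":-1,"maximum":1}}}},"force":{"type":"number"}},"required":["plan"]}

```bash
mkdir -p pics; ls
python3 - <<'E'
from workcell import readout, read_camera, camera_params, bot
import cv2
for n in("side","top"):
    cv2.imwrite(f"pics/{n}0.png",read_camera(n)[:,:,::-1]); print(camera_params(n))
print(readout.read_state())
E
```

```text
pics
{'fovy': 47.794157692720425, 'cx': 317.7375409900041, 'cy': 208.39176970782742, 'rvec': array([ 2.27182461, -0.45975456,  0.18182236]), 'tvec': array([-0.51628982,  0.21886559,  1.06810933])}
{'fovy': 50.16853213271894, 'cx': 316.9070600168118, 'cy': 199.55490818192837, 'rvec': array([ 2.1647747 , -2.1502462 ,  0.12739683]), 'tvec': array([0.00428258, 0.5535014 , 1.25895277])}
{'time': 0.1, 'q': array([ 1.11315386e+00,  2.64660907e-01,  1.60526746e+00, -1.25255270e-05,
        1.27371741e+00, -3.68940869e-02]), 'joint_vel': array([ 0.00019622, -0.00219191, -0.00475819,  0.00067889,  0.0010412 ,
        0.00108986]), 'joint_torque': array([-2.48116639e-04, -5.16706181e+01, -3.68591881e+01, -5.16049045e-05,
        6.27165733e-03,  2.19613418e-05]), 'tool_pos': array([0.2754006 , 0.61551745, 0.23008172]), 'tcp_rot': array([-0.65593728, -3.07184906,  0.00313107]), 'wrist_force': array([-0.465779  ,  0.08088006,  0.61413146]), 'torque': array([ 0.00703358, -0.02893221,  0.00977142]), 'width': 0.9993345827474791}
```

View pics/side0.png

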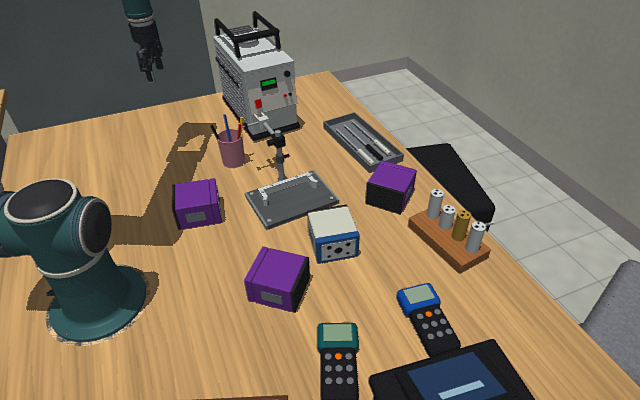

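View pics/top0.png

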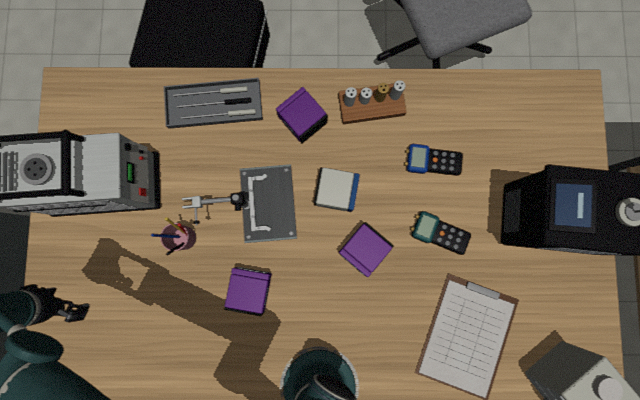

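The real block is the white one with the blue end, at side (333,235) and top (337,189). The purple boxes at top (302,114), (365,248) and (247,290) are look-alikes, so I'll leave them alone. I'll confirm this with an enlarged crop.

```bash
python3 - <<'E'
import cv2
t=cv2.imread("pics/top0.png");s=cv2.imread("pics/side0.png")
cv2.imwrite("pics/topc.png",cv2.resize(t[150:260,230:390],None,fx=5,fy=5,interpolation=cv2.INTER_CUBIC))
cv2.imwrite("pics/sidec.png",cv2.resize(s[155:275,235:395],None,fx=5,fy=5,interpolation=cv2.INTER_CUBIC))
E
cat > h.py <<'E'
import numpy as np,cv2
from scipy.spatial.transform import Rotation as R
from workcell import readout, read_camera, camera_params, bot
def K(n):
    p=camera_params(n);f=200/np.tan(np.radians(p['fovy'])/2)
    return np.array([[f,0,p['cx']],[0,f,p['cy']],[0,0,1.]]),p['rvec'],p['tvec']
def back(n,uv,z):
    k,r,t=K(n);Rm=cv2.Rodrigues(r)[0];c=-Rm.T@t
    uv=np.atleast_2d(uv).astype(float)
    d=(Rm.T@np.linalg.inv(k)@np.c_[uv,np.ones(len(uv))].T).T
    return c+d*((z-c[2])/d[:,2])[:,None]
def proj(n,P):
    k,r,t=K(n);return cv2.projectPoints(np.atleast_2d(P).astype(float),r,t,k,None)[0][:,0]
E
```

```text
(no output)
```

View pics/topc.png

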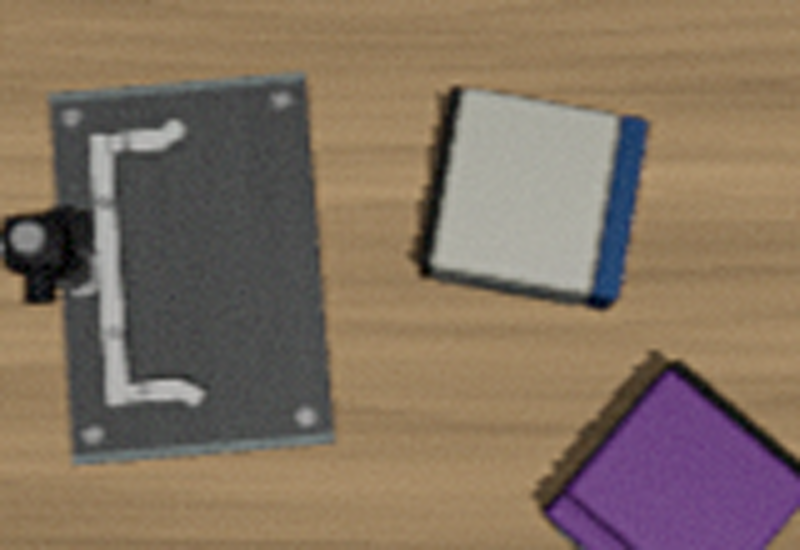

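View pics/sidec.png

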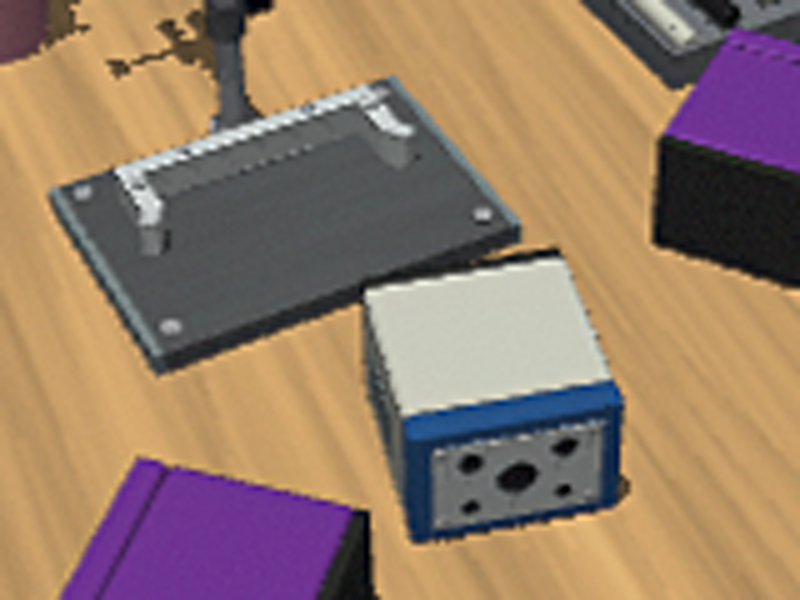

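The crops confirm it: white shell, blue bore end with an aluminium plate and five bores facing away from the stand, black sole towards it. Next I'll fit poses from the corners in both views.

```bash
cat > m1.py <<'E'
from h import *
from scipy.optimize import least_squares
def top(a): return np.array(a)/5+[230,150]
def side(a): return np.array(a)/5+[235,155]
def fit(obs,x0,lab):
    def res(x):
        M=R.from_euler('z',x[2]).as_matrix();out=[]
        for n,L,p in obs:
            out.append(proj(n,(M@np.array(L).T).T+[x[0],x[1],0])-p)
        return np.concatenate(out).ravel()
    s=least_squares(res,x0,loss='soft_l1');print(lab,s.x,np.degrees(s.x[2]),"\n",res(s.x).reshape(-1,2).round(1).tolist());return s.x
c=lambda z:[[ .08,.115,z],[-.08,.115,z],[-.08,-.115,z],[.08,-.115,z]]
tp=top([[75,462],[333,437],[303,77],[52,97]])
print(back('top',tp,.015))
b=top([[457,88],[648,120],[612,300],[425,272]])
B=back('top',b,.08);print(B, np.linalg.norm(np.diff(B,axis=0),axis=1))
# stand x ~ +y world ; stand y ~ -x world
sp=side([[52,193],[160,362],[520,232],[393,80]])
S=fit([('top',c(.015),tp),('side',c(.015),sp)],[.6,.2,1.57],'stand')
# block: sole +x; ccw
Lt=[[.06,-.055,.08],[-.06,-.055,.08],[-.06,.055,.08],[.06,.055,.08]]
sb=side([[558,258],[615,385],[408,415],[365,292]])
bot_=side([[615,500],[415,540]])
Bk=fit([('top',Lt,b),('side',Lt,sb),('side',[[-.06,-.055,0],[-.06,.055,0]],bot_)],[.6,0,1.57],'block')
Ms=R.from_euler('z',S[2]).as_matrix()[:2,:2]
print('block in stand',Ms.T@(Bk[:2]-S[:2]),Bk[2]-S[2])
print(R.from_euler('z',S[2]).apply([[-.08,0,0],[1,0,0]]))
for nm,px in(('meterg',(440,232)),('meterb',(434,159)),('purple',(365,248)),('purple2',(302,114)),('cup',(179,236))): print(nm,back('top',px,.036))
E
python3 m1.py
```

```text
[[0.4233703  0.2252756  0.015     ]
 [0.43954992 0.06893743 0.015     ]
 [0.66181926 0.09034635 0.015     ]
 [0.64823101 0.24565302 0.015     ]]
[[ 0.64260703 -0.0047192   0.08      ]
 [ 0.62421787 -0.11698184  0.08      ]
 [ 0.51790892 -0.0955142   0.08      ]
 [ 0.53356337  0.01330126  0.08      ]] [0.11375879 0.10845483 0.10993574]
stand [0.54239595 0.1561655  1.66640414] 95.47792439265058 
 [[0.1, 1.0], [1.1, 1.3], [0.9, -0.8], [-0.4, -0.3], [-0.5, -0.2], [-0.7, -0.4], [0.9, -1.6], [0.6, -0.9]]
block [ 0.58016533 -0.04780757  1.41081041] 80.83348241432199 
 [[-2.5, -0.5], [-0.4, -0.2], [1.0, 0.6], [-2.4, -0.7], [0.1, -3.8], [2.2, 2.4], [-0.1, 4.4], [-2.0, -3.6], [0.7, 1.2], [-0.9, 1.2]]
block in stand [-0.20664709 -0.01812517] -0.255593729639106
[[ 0.00763698 -0.07963464  0.        ]
 [-0.09546223  0.99543305  0.        ]]
meterg [[ 0.45787637 -0.36063682  0.036     ]]
meterb [[ 0.68020486 -0.34853462  0.036     ]]
purple [[ 0.40880538 -0.13618714  0.036     ]]
purple2 [[0.81959383 0.0559765  0.036     ]]
cup [[0.44064813 0.41969747 0.036     ]]
```

```bash
cat > ov.py <<'E'
from h import *
def box(n,img,x,y,yaw,lx,ly,z0,z1,off,sc,col,roll=None):
    M=R.from_euler('z',yaw)
    P=[[sx*lx,sy*ly,z] for z in(z0,z1) for sx,sy in((1,1),(1,-1),(-1,-1),(-1,1))]
    q=((proj(n,M.apply(P)+[x,y,0])-off+.5)*sc).astype(int)
    for i in range(4):
        for a,b in((i,(i+1)%4),(i+4,(i+1)%4+4),(i,i+4)): cv2.line(img,tuple(map(int,q[a])),tuple(map(int,q[b])),col,1)
E
cat > o1.py <<'E'
from ov import *
import sys
bx,by,byaw=map(float,sys.argv[1:4]);tag=sys.argv[4]
out=[]
for n,(y0,y1,x0,x1) in(('top',(150,250,230,380)),('side',(155,275,235,395))):
    s=cv2.imread(f"pics/{n}0.png")[y0:y1,x0:x1]
    s=cv2.resize(s,None,fx=5,fy=5,interpolation=cv2.INTER_CUBIC)
    box(n,s,.5424,.1562,1.6664,.08,.115,0,.015,[x0,y0],5,(0,255,255))
    box(n,s,bx,by,byaw,.06,.055,0,.08,[x0,y0],5,(0,0,255))
    cv2.imwrite(f"pics/ov_{n}{tag}.png",s)
E
python3 o1.py 0.5802 -0.0508 1.39 a
```

```text
(no output)
```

View pics/ov_topa.png

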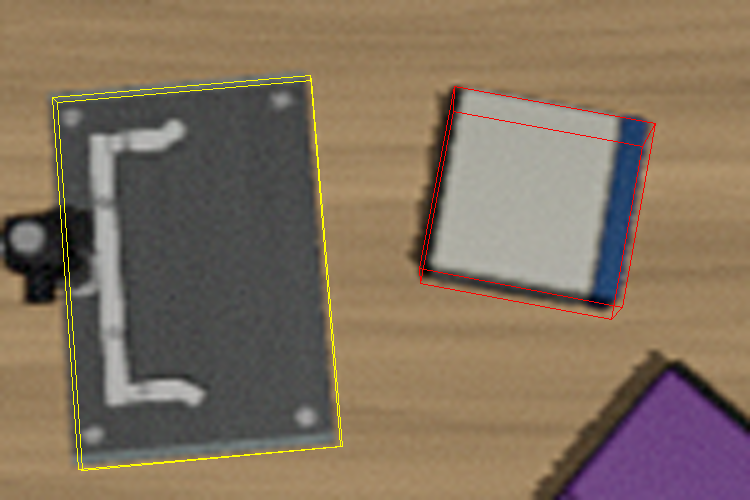

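View pics/ov_sidea.png

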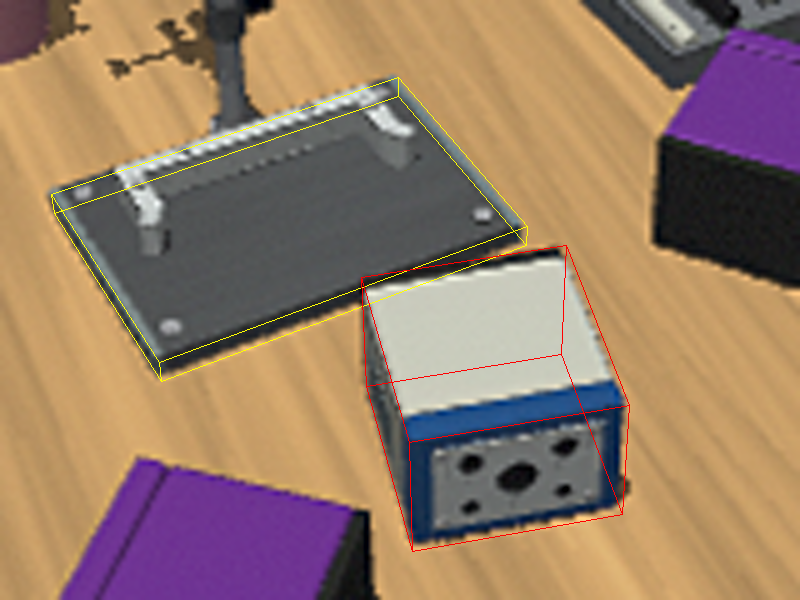

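The earlier misfit came from reading the inner edge of the blue rim as the outer edge. Refitting with the correct corners.

```bash
sed -i 's/^b=top.*/b=top([[452,86],[650,118],[616,303],[420,272]])/; s/^sb=side.*/sb=side([[560,250],[622,400],[408,437],[363,285]])/; s/^bot_=side.*/bot_=side([[618,503],[414,541]])/' m1.py; python3 m1.py|grep -A3 -E "^block|stand"
```

```text
stand [0.54239595 0.1561655  1.66640414] 95.47792439265058 
 [[0.1, 1.0], [1.1, 1.3], [0.9, -0.8], [-0.4, -0.3], [-0.5, -0.2], [-0.7, -0.4], [0.9, -1.6], [0.6, -0.9]]
block [ 0.58004944 -0.04983464  1.40566368] 80.53859642849268 
 [[-0.7, -0.1], [-0.0, 0.3], [0.7, 0.1], [-0.7, -0.7], [0.1, -1.7], [1.1, 0.1], [0.0, 0.5], [-1.3, -1.8], [0.4, 1.2], [-0.6, 1.5]]
block in stand [-0.20865383 -0.0178163 ] -0.26074046100981674
[[ 0.00763698 -0.07963464  0.        ]
 [-0.09546223  0.99543305  0.        ]]
meterg [[ 0.45787637 -0.36063682  0.036     ]]
```

```bash
cat > pl.py <<'E'
from h import *
import json,os
S=np.array([.5424,.1562,1.6664])
Ez=R.from_euler('z',S[2])
def sp(p): return Ez.apply(p)+[S[0],S[1],0]      # stand->world
def ws(p): return Ez.inv().apply(np.array(p)-[S[0],S[1],0])
def ori(a,dyaw=0): # a deg below horizontal
    a=np.radians(a); ex=np.array([1,0,0.]);ez=np.array([0,0,1.])
    x=np.sin(a)*ex+np.cos(a)*ez; z=np.cos(a)*ex-np.sin(a)*ez
    M=np.c_[x,np.cross(z,x),z]
    return R.from_euler('z',dyaw)*Ez*R.from_matrix(M)
def cur():
    s=readout.read_state(); return s['tool_pos'],R.from_rotvec(s['tcp_rot']),s
def rows(p0,R0,targets):
    """targets list of (world p, R)"""
    for p,Rt in targets:
        d=R0.inv().apply(np.array(p)-p0); t=(R0.inv()*Rt).as_rotvec()/np.pi
        print([float(v) for v in np.r_[d.round(4),t.round(4)]])
def compose(p0,R0,row): return p0+R0.apply(row[:3]),R0*R.from_rotvec(np.array(row[3:6])*np.pi)
def show():
    p,r,s=cur(); q=ws(p); z=Ez.inv().apply(r.as_matrix()[:,2]); y=Ez.inv().apply(r.as_matrix()[:,1])
    print('t',round(s['time'],2),'stand p',q.round(4),'z',z.round(3),'y',y.round(3),'F(stand)',Ez.inv().apply(s['wrist_force']).round(1),'w',round(s['width'],3),'q',s['q'].round(2))
E
python3 - <<'E'
from pl import *
show()
p,r,s=cur()
T=sp([-.36,-.012,.30]);print(T)
rows(p,r,[(p+[0,0,.12],r),(T,ori(55)),(T,ori(90))])
print(ws(back('top',[[365,223],[339,248]],.08)))
E
```

```text
t 0.1 stand p [0.4827 0.2219 0.2301] z [-0.002  0.001 -1.   ] y [ 0.87  -0.494 -0.002] F(stand) [0.1 0.5 0.6] w 0.999 q [ 1.11  0.26  1.61 -0.    1.27 -0.04]
[ 0.58871012 -0.20101054  0.3       ]
[0.0, -0.0002, -0.12, 0.0, 0.0, 0.0]
[-0.6195, -0.6175, -0.0687, -0.103, 0.1762, 0.3246]
[-0.6195, -0.6175, -0.0687, -0.0006, 0.0003, 0.3356]
[[-0.28082933  0.08927037  0.08      ]
 [-0.19903692  0.15420337  0.08      ]]
```

Request:
apply_moves(plan=[[[0,0,-0.04,0,0,0,-0.3],[0,0,-0.08,0,0,0,-0.3],[0,0,-0.12,0,0,0,-0.3],[-0.6195,-0.6175,-0.1,0,0,0.3356,-0.3],[-0.6195,-0.6175,-0.1,0,0,0.3356,-0.3],[-0.6195,-0.6175,-0.1,0,0,0.3356,-0.3],[-0.6195,-0.6175,-0.1,0,0,0.3356,-0.3],[-0.6195,-0.6175,-0.1,0,0,0.3356,-0.3]]])

```text
time: 0.77
tool_pos: [0.3503, 0.4197, 0.3459]
tcp_rot: [1.576, 2.718, -0.001]
wrist_force: [0.7, -0.3, -0.3]
width: 0.647
```

Run:
```python
from pl import *
show()
p,r,s=cur()
T=sp([-.36,-.012,.30])
rows(p,r,[(T,ori(45)),(T,ori(90))])
```

```text
t 0.77 stand p [0.2807 0.166  0.3459] z [-0.001  0.    -1.   ] y [ 0.411 -0.911 -0.001] F(stand) [-0.3 -0.7 -0.3] w 0.647 q [ 0.83 -0.03  1.72 -0.    1.45  0.31]
[-0.6572, -0.1013, 0.0463, -0.0531, 0.2463, 0.1279]
[-0.6572, -0.1013, 0.0463, -0.0002, 0.0002, 0.135]
```

Request:
apply_moves(plan=[[[-0.6572,-0.1013,0.02,-0.0531,0.2463,0.1279,-0.3],[-0.6572,-0.1013,0.02,-0.0531,0.2463,0.1279,-0.3],[-0.6572,-0.1013,0.02,-0.0531,0.2463,0.1279,-0.3],[-0.6572,-0.1013,0.02,-0.0531,0.2463,0.1279,-0.3],[-0.6572,-0.1013,0.02,-0.0531,0.2463,0.1279,-0.3],[-0.6572,-0.1013,0.02,-0.0531,0.2463,0.1279,-0.3],[-0.6572,-0.1013,0.02,-0.0531,0.2463,0.1279,-0.3],[-0.6572,-0.1013,0.02,-0.0531,0.2463,0.1279,-0.3]]])

```text
time: 1.43
tool_pos: [0.466, 0.1205, 0.3353]
tcp_rot: [-1.66, -1.825, -0.692]
wrist_force: [0.8, -0.5, 0.2]
width: 0.653
```

Run:
```python
from pl import *
show()
p,r,s=cur()
T=sp([-.36,-.012,.25])
rows(p,r,[(T,ori(45))])
```

```text
t 1.43 stand p [-0.0282  0.0794  0.3353] z [ 0.711  0.001 -0.703] y [-0.    -1.    -0.001] F(stand) [-0.5 -0.7  0.2] w 0.653 q [-0.3  -0.06  1.96  0.72  1.61 -0.51]
[-0.2938, 0.0917, -0.176, -0.0002, -0.0018, -0.0004]
```

Request:
apply_moves(plan=[[[-0.2938,0.0917,-0.176,0,-0.0018,0,-0.3],[-0.2938,0.0917,-0.176,0,-0.0018,0,-0.3],[-0.2938,0.0917,-0.176,0,-0.0018,0,-0.3],[-0.2938,0.0917,-0.176,0,-0.0018,0,-0.3],[-0.2938,0.0917,-0.176,0,-0.0018,0,-0.3],[-0.2938,0.0917,-0.176,0,-0.0018,0,-0.3],[-0.2938,0.0917,-0.176,0,-0.0018,0,-0.3],[-0.2938,0.0917,-0.176,0,-0.0018,0,-0.3]]])

```text
time: 2.1
tool_pos: [0.584, -0.1803, 0.2567]
tcp_rot: [-1.661, -1.837, -0.683]
wrist_force: [0.3, 0.1, -0.7]
width: 0.65
```

Run:
```python
from pl import *
show()
p,r,s=cur()
rows(p,r,[(sp([-.33,-.012,.058]),ori(45)),(sp([-.33,-.012,.058]),ori(40))])
```

```text
t 2.1 stand p [-0.3389 -0.0093  0.2567] z [ 0.704  0.004 -0.71 ] y [ 0.005 -1.    -0.001] F(stand) [ 0.1 -0.3 -0.7] w 0.65 q [-0.64  0.44  1.52  0.55  1.75 -0.8 ]
[-0.1335, 0.0029, 0.1474, -0.0013, 0.0015, 0.0009]
[-0.1335, 0.0029, 0.1474, -0.0013, 0.0293, 0.0009]
```

Request:
apply_moves(plan=[[[-0.05,0,0.05,0,0.0293,0,-0.3],[-0.09,0.002,0.1,0,0.0293,0,-0.3],[-0.1335,0.003,0.147,-0.001,0.0293,0.001,-0.3],[-0.1335,0.003,0.147,-0.001,0.0293,0.001,-0.3],[-0.1335,0.003,0.147,-0.001,0.0293,0.001,-0.3],[-0.1335,0.003,0.147,-0.001,0.0293,0.001,-0.3],[-0.1335,0.003,0.147,-0.001,0.0293,0.001,-0.3],[-0.1335,0.003,0.147,-0.001,0.0293,0.001,-0.3]]])

```text
time: 2.77
tool_pos: [0.5869, -0.1699, 0.0613]
tcp_rot: [-1.607, -1.771, -0.751]
wrist_force: [0.8, -0.4, 0.9]
width: 0.65
```

Run:
```python
from pl import *
show()
a=read_camera('side')[150:300,220:420,::-1];b=read_camera('top')[130:280,270:470,::-1]
cv2.imwrite('pics/a1.png',np.vstack([cv2.resize(v,None,fx=3,fy=2*1.0 and 3,interpolation=cv2.INTER_CUBIC)[:,:] for v in(a,)]))
cv2.imwrite('pics/a1t.png',cv2.resize(b,None,fx=3,fy=3,interpolation=cv2.INTER_CUBIC))
```

```text
t 2.77 stand p [-0.3289 -0.0131  0.0613] z [ 0.766 -0.    -0.643] y [ 0.001 -1.     0.002] F(stand) [-0.5 -0.7  0.9] w 0.65 q [-0.65  0.67  1.6   0.6   1.55 -0.98]
```

View pics/a1.png

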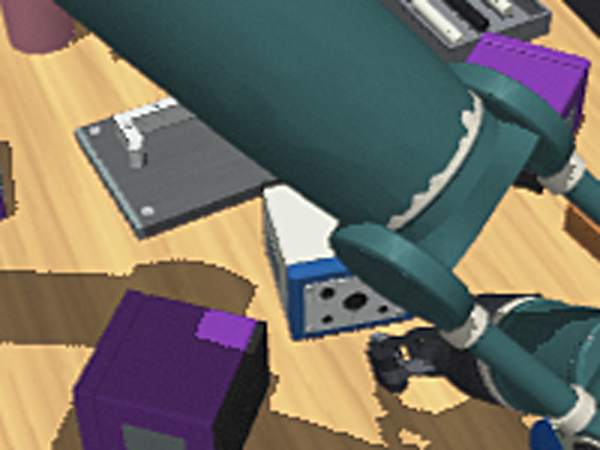

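View pics/a1t.png

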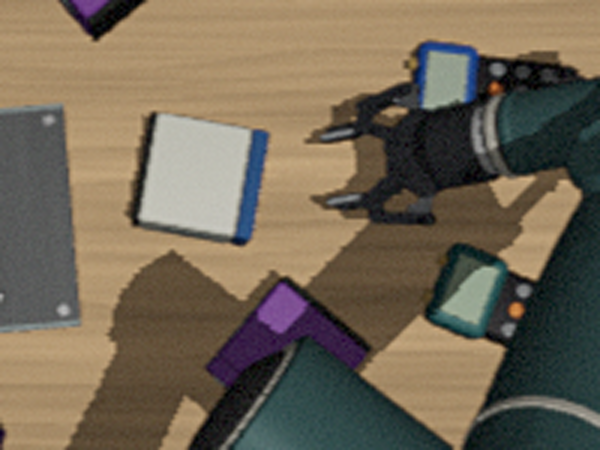

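Run:
```python
from pl import *
p,r,s=cur(); 
rows(p,r,[(sp([x,-.015,z]),ori(40)) for x,z in((-.32,.056),(-.31,.05),(-.30,.05),(-.29,.05),(-.28,.05),(-.272,.05),(-.265,.05),(-.258,.05))])
```

```text
[0.0013, 0.001, 0.0118, 0.0007, 0.0011, 0.0012]
[0.0031, 0.001, 0.0233, 0.0007, 0.0011, 0.0012]
[0.0096, 0.001, 0.031, 0.0007, 0.0011, 0.0012]
[0.016, 0.001, 0.0386, 0.0007, 0.0011, 0.0012]
[0.0225, 0.001, 0.0462, 0.0007, 0.0011, 0.0012]
[0.0277, 0.001, 0.0523, 0.0007, 0.0011, 0.0012]
[0.0322, 0.001, 0.0577, 0.0007, 0.0011, 0.0012]
[0.0367, 0.001, 0.063, 0.0007, 0.0011, 0.0012]
```

Request:
apply_moves(plan=[[[0.0013,0.001,0.0118,0.0007,0.0011,0.0012,-0.3],[0.0031,0.001,0.0233,0.0007,0.0011,0.0012,-0.3],[0.0096,0.001,0.031,0.0007,0.0011,0.0012,-0.3],[0.016,0.001,0.0386,0.0007,0.0011,0.0012,-0.3],[0.0225,0.001,0.0462,0.0007,0.0011,0.0012,-0.3],[0.0277,0.001,0.0523,0.0007,0.0011,0.0012,-0.3],[0.0322,0.001,0.0577,0.0007,0.0011,0.0012,-0.3],[0.0367,0.001,0.063,0.0007,0.0011,0.0012,-0.3]]])

```text
time: 3.53
tool_pos: [0.5806, -0.0978, 0.0473]
tcp_rot: [-1.608, -1.766, -0.748]
wrist_force: [2.5, -2.9, -1.3]
width: 0.649
```

```bash
cat > look.py <<'E'
from pl import *
import sys
show()
t=sys.argv[1]
a=read_camera('side');b=read_camera('top')
cv2.imwrite(f'pics/{t}s_raw.png',a[:,:,::-1]);cv2.imwrite(f'pics/{t}t_raw.png',b[:,:,::-1])
f=lambda v:cv2.resize(v[:,:,::-1],None,fx=4,fy=4,interpolation=cv2.INTER_CUBIC)
cv2.imwrite(f'pics/{t}s.png',f(a[150:285,230:415]));cv2.imwrite(f'pics/{t}t.png',f(b[145:270,230:415]))
E
python3 look.py a2
```

```text
t 3.53 stand p [-0.2565 -0.0138  0.0473] z [ 0.767  0.002 -0.642] y [-0.    -1.    -0.003] F(stand) [-3.1 -2.2 -1.3] w 0.649 q [-0.57  0.63  1.71  0.65  1.47 -0.97]
```

View pics/a2t.png

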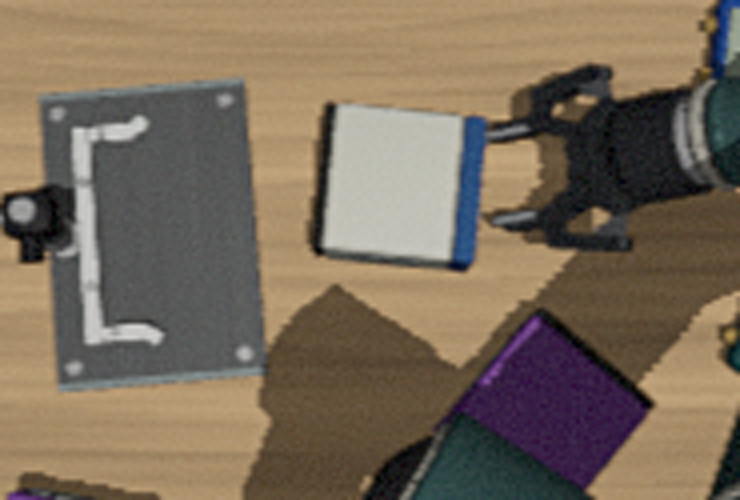

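View pics/a2s.png

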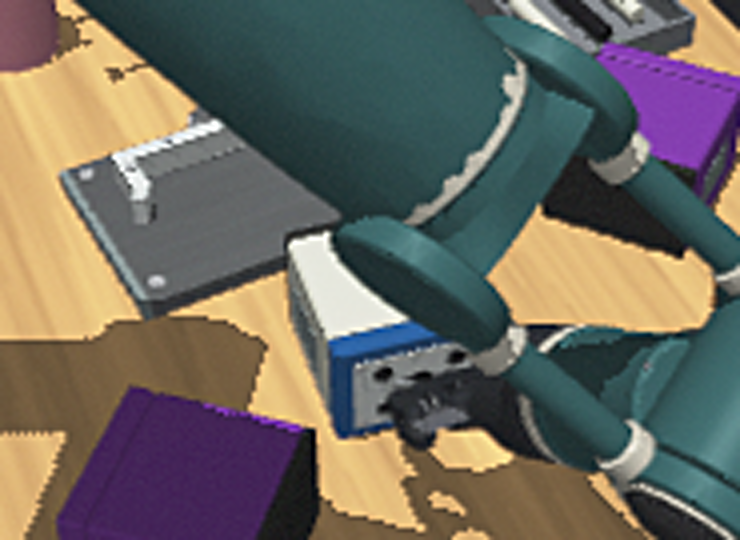

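```bash
cat > mt.py <<'E'
from pl import *
def fit(px,z=.08):
    # px crop-4x corners from top: sole-far, bore-far, bore-near, sole-near
    P=back('top',np.array(px)/4+[230,145],z);Q=ws(P)
    c=Q.mean(0); d=(Q[0]+Q[3]-Q[1]-Q[2]); print('c',c.round(4),'yaw',np.arctan2(d[1],d[0]).round(3),'len',np.linalg.norm(d/2).round(4), 'w',np.linalg.norm((Q[0]+Q[1]-Q[2]-Q[3])/2).round(4))
E
python3 -c "
from mt import *
fit([[328,102],[487,118],[470,270],[318,253]])"
```

```text
c [-0.189  -0.0119  0.08  ] yaw -0.196 len 0.1142 w 0.1122
```

Run:
```python
from pl import *
p,r,s=cur(); 
rows(p,r,[(sp([-.2565+.006*i,-.014+.0007*i,.05]),ori(40)) for i in range(1,9)])
```

```text
[0.0049, 0.0004, 0.002, -0.0013, -0.0013, -0.0008]
[0.0087, -0.0003, 0.0066, -0.0013, -0.0013, -0.0008]
[0.0126, -0.001, 0.0112, -0.0013, -0.0013, -0.0008]
[0.0164, -0.0017, 0.0158, -0.0013, -0.0013, -0.0008]
[0.0203, -0.0024, 0.0205, -0.0013, -0.0013, -0.0008]
[0.0241, -0.0031, 0.0251, -0.0013, -0.0013, -0.0008]
[0.0279, -0.0038, 0.0297, -0.0013, -0.0013, -0.0008]
[0.0318, -0.0045, 0.0343, -0.0013, -0.0013, -0.0008]
```

Request:
apply_moves(plan=[[[0.0049,0.0,0.002,-0.0005,0,-0.0005,-0.3],[0.0087,-0.0005,0.0066,-0.0005,0,-0.0005,-0.3],[0.0126,-0.001,0.0112,-0.0005,0,-0.0005,-0.3],[0.0164,-0.0017,0.0158,-0.0005,0,-0.0005,-0.3],[0.0203,-0.0024,0.0205,-0.0005,0,-0.0005,-0.3],[0.0241,-0.0031,0.0251,-0.0005,0,-0.0005,-0.3],[0.0279,-0.0038,0.0297,-0.0005,0,-0.0005,-0.3],[0.0318,-0.0045,0.0343,-0.0005,0,-0.0005,-0.3]]])

```text
time: 4.3
tool_pos: [0.5711, -0.0513, 0.0497]
tcp_rot: [-1.606, -1.766, -0.75]
wrist_force: [2.0, -3.1, -1.3]
width: 0.648
```

```bash
python3 look.py a3
```

```text
t 4.3 stand p [-0.2093 -0.0088  0.0497] z [ 0.768  0.001 -0.641] y [-0.    -1.    -0.002] F(stand) [-3.3 -1.7 -1.3] w 0.648 q [-0.53  0.58  1.79  0.68  1.42 -0.96]
```

View pics/a3t.png

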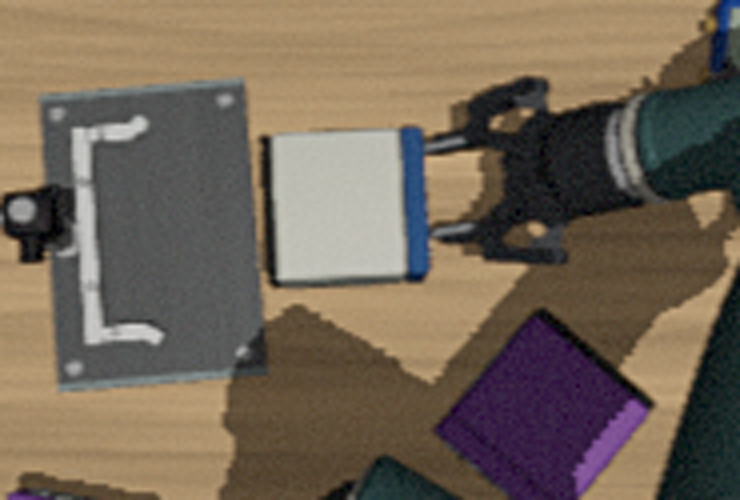

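View pics/a3s.png

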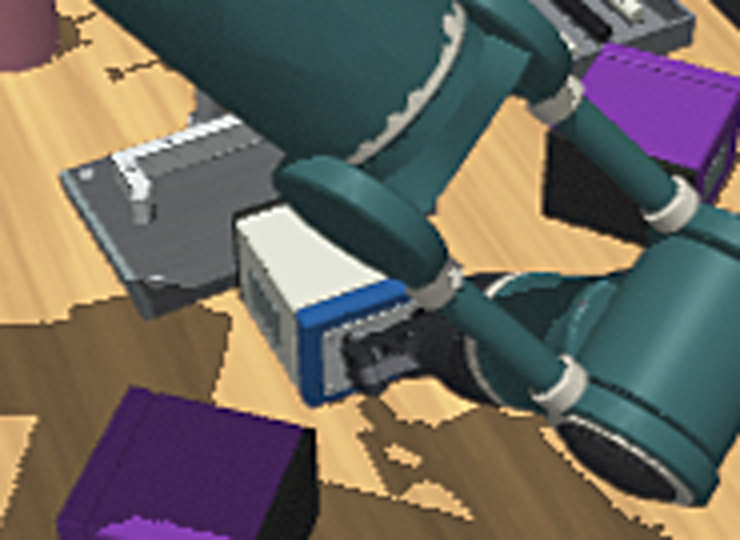

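Run:
```python
from mt import *
fit([[263,135],[425,128],[428,278],[270,285]])
p,r,s=cur()
im=cv2.imread('pics/a3s_raw.png')
def mark(n,x0,y0,off):
    im=cv2.imread(f'pics/a3{"s" if n=="side" else "t"}_raw.png')[y0:y0+75,x0:x0+100]
    im=cv2.resize(im,None,fx=8,fy=8,interpolation=cv2.INTER_CUBIC)
    for L,c in(([0,.0,0],(0,0,255)),([.011,.035,-.006],(0,255,0)),([-.011,.035,-.006],(255,0,0)),([.011,-.035,-.006],(0,255,0)),([-.011,-.035,-.006],(255,0,0))):
        q=proj(n,p+r.apply(L))[0]; cv2.circle(im,tuple(int(v) for v in (q+.5-[x0,y0])*8),4,c,-1)
    cv2.imwrite(f'pics/mk_{n}.png',im)
mark('side',290,205,0);mark('top',320,165,0)
```

```text
c [-0.1482 -0.0002  0.08  ] yaw -0.045 len 0.1168 w 0.1104
```

View pics/mk_side.png

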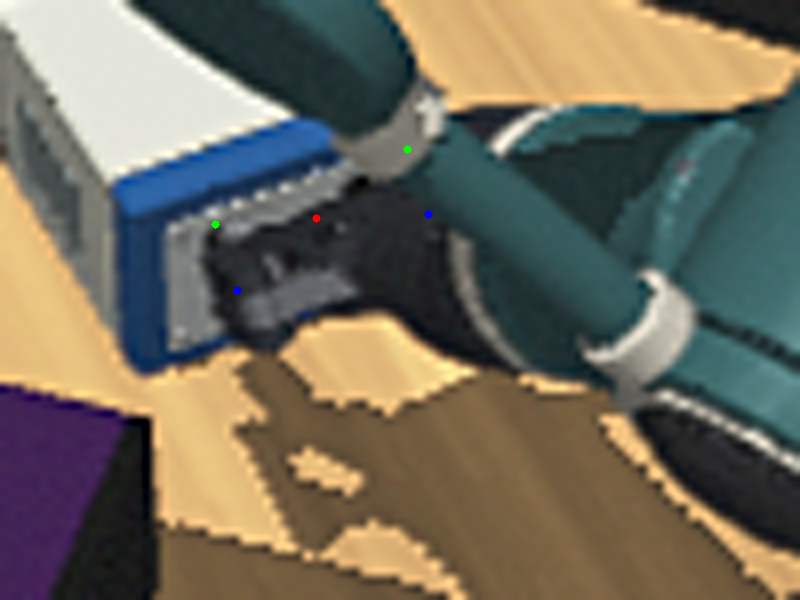

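View pics/mk_top.png

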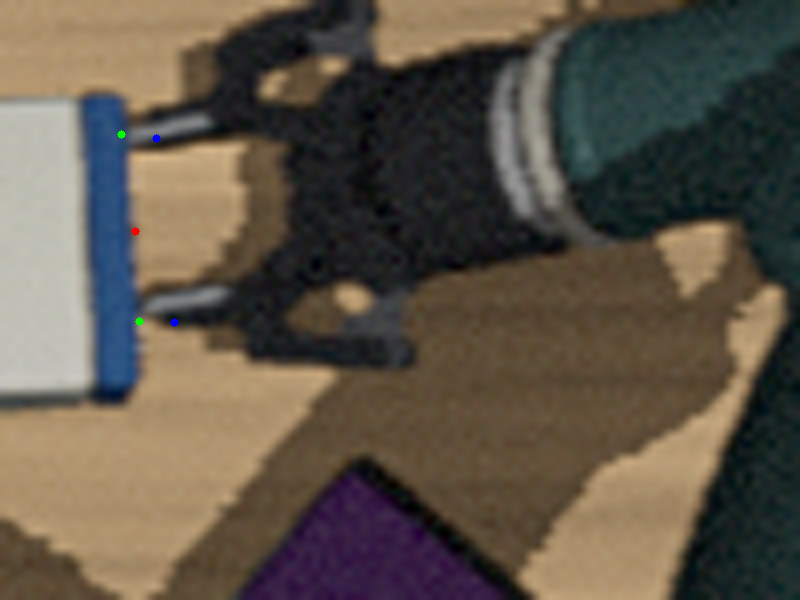

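Run:
```python
from pl import *
p,r,s=cur(); 
rows(p,r,[(sp([-.2093+.0015*i,-.009,.0505]),ori(40)) for i in range(1,7)])
```

```text
[0.0007, 0.001, -0.0001, -0.001, -0.0016, -0.0005]
[0.0017, 0.001, 0.001, -0.001, -0.0016, -0.0005]
[0.0026, 0.001, 0.0022, -0.001, -0.0016, -0.0005]
[0.0036, 0.001, 0.0033, -0.001, -0.0016, -0.0005]
[0.0045, 0.001, 0.0045, -0.001, -0.0016, -0.0005]
[0.0055, 0.0011, 0.0056, -0.001, -0.0016, -0.0005]
```

Request:
apply_moves(plan=[[[0.001,0,0.001,0,0,0,-0.3],[0.002,0,0.002,0,0,0,-0.3],[0.003,0,0.003,0,0,0,-0.3],[0.004,0,0.004,0,0,0,-0.3],[0.005,0,0.005,0,0,0,-0.3],[0.0055,0,0.006,0,0,0,-0.3],[0.0055,0,0.006,0,0,0,-0.3],[0.0055,0,0.006,0,0,0,-0.3]]])

```text
time: 5.07
tool_pos: [0.5705, -0.0437, 0.0501]
tcp_rot: [-1.606, -1.766, -0.75]
wrist_force: [1.1, -3.0, -0.6]
width: 0.65
```

```bash
python3 look.py a4
```

```text
t 5.07 stand p [-0.2017 -0.0088  0.0501] z [ 0.768  0.001 -0.64 ] y [-0.    -1.    -0.002] F(stand) [-3.1 -0.8 -0.6] w 0.65 q [-0.52  0.58  1.8   0.69  1.42 -0.96]
```

View pics/a4t.png

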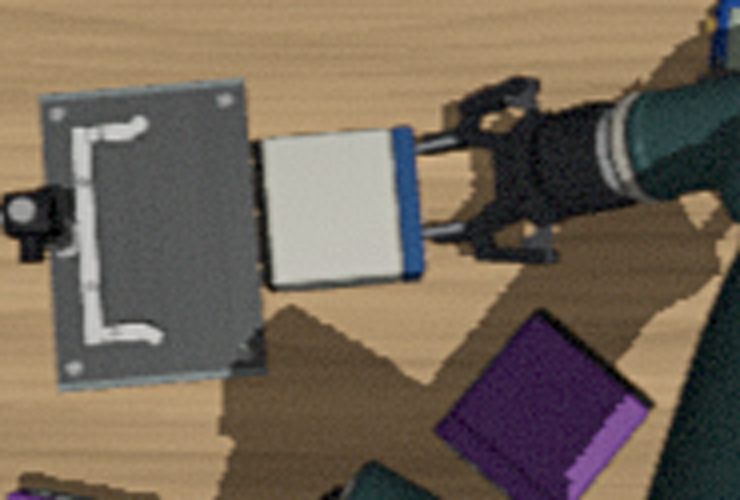

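Request:
apply_moves(plan=[[[0.0006,0,0.0007,0,0,0,-0.3],[0.0012,0,0.0015,0,0,0,-0.3],[0.0018,0,0.0022,0,0,0,-0.3],[0.0024,0,0.003,0,0,0,-0.3],[0.0028,0,0.0034,0,0,0,-0.3],[0.0028,0,0.0034,0,0,0,-0.3],[0.0028,0,0.0034,0,0,0,-0.3],[0.0028,0,0.0034,0,0,0,-0.3]]])

```text
time: 5.83
tool_pos: [0.5698, -0.0393, 0.05]
tcp_rot: [-1.606, -1.766, -0.75]
wrist_force: [0.9, -4.0, 0.7]
width: 0.651
```

```bash
python3 -c "
from pl import *
show()"
```

```text
t 5.83 stand p [-0.1972 -0.0086  0.05  ] z [ 0.768  0.002 -0.64 ] y [ 0.    -1.    -0.002] F(stand) [-4.1 -0.6  0.7] w 0.651 q [-0.51  0.57  1.8   0.69  1.41 -0.95]
```

Request:
apply_moves(plan=[[[0.0006,0,0.0007,0,0,0,-0.3],[0.0012,0,0.0015,0,0,0,-0.3],[0.0018,0,0.0022,0,0,0,-0.3],[0.0018,0,0.0022,0,0,0,-0.3],[0.0018,0,0.0022,0,0,0,-0.3],[0.0018,0,0.0022,0,0,0,-0.3],[0.0018,0,0.0022,0,0,0,-0.3],[0.0018,0,0.0022,0,0,0,-0.3]]])

```text
time: 6.5
tool_pos: [0.5698, -0.039, 0.05]
tcp_rot: [-1.608, -1.769, -0.748]
wrist_force: [-1.1, -13.1, 1.9]
width: 0.647
```

```bash
python3 look.py a5; python3 -c "
from mt import *"
```

```text
t 6.5 stand p [-0.1969 -0.0087  0.05  ] z [ 0.766  0.001 -0.643] y [ 0.    -1.    -0.001] F(stand) [-12.9   2.4   1.9] w 0.647 q [-0.51  0.57  1.8   0.69  1.41 -0.95]
```

View pics/a5t.png

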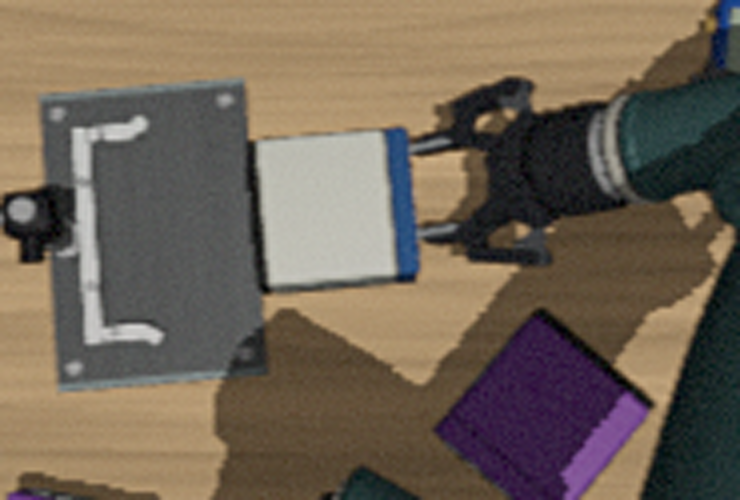

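View pics/a5s.png

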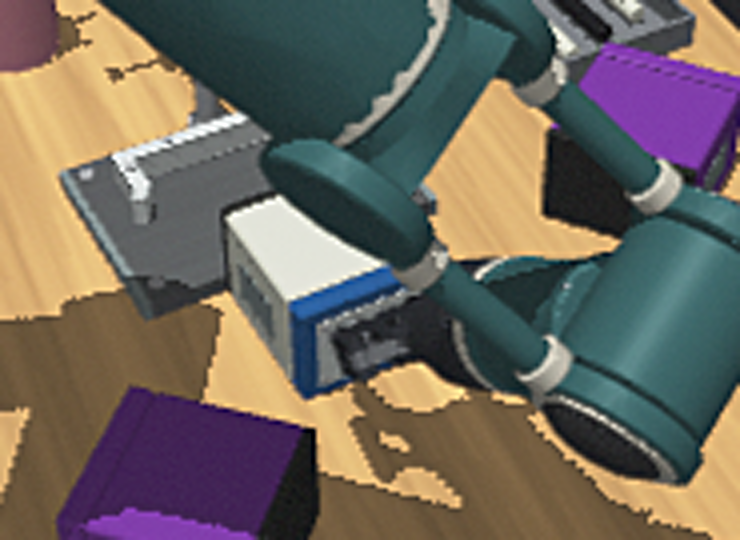

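```bash
cat > arc.py <<'E'
from pl import *
import sys
L=np.array([.011,0,-.006]); PR=.003
def tool(th,a1=85,a0=40): return a0+(a1-a0)*th/90
def pose(th,pr=PR):
    t=np.radians(th);c,s=np.cos(t),np.sin(t)
    C=np.array([-.12*c+.045*s,0,.12*s+.045*c]); n=np.array([c,0,-s])
    O=ori(tool(th)); 
    return Ez.apply(C+pr*n)-O.apply(L),O
def go(ths,th0,pr=None,pr0=PR):
    p0,R0=pose(th0,pr0)
    rows(p0,R0,[pose(t,PR if pr is None else pr) for t in ths])
if __name__=='__main__':
    th0=float(sys.argv[1]);st=float(sys.argv[2]);go([th0+st*i for i in range(1,9)],th0)
E
python3 arc.py 0 1.5
```

```text
[0.003, 0.0, -0.0012, 0.0, -0.0042, 0.0]
[0.0061, -0.0, -0.0023, 0.0, -0.0083, 0.0]
[0.0092, -0.0, -0.0033, 0.0, -0.0125, -0.0]
[0.0123, -0.0, -0.0042, 0.0, -0.0167, 0.0]
[0.0155, -0.0, -0.005, -0.0, -0.0208, 0.0]
[0.0186, -0.0, -0.0058, 0.0, -0.025, -0.0]
[0.0218, -0.0, -0.0065, -0.0, -0.0292, -0.0]
[0.025, -0.0, -0.0071, 0.0, -0.0333, -0.0]
```

Request:
apply_moves(plan=[[[0.003,0,-0.0012,0,-0.0042,0,-0.3],[0.0061,0,-0.0023,0,-0.0083,0,-0.3],[0.0092,0,-0.0033,0,-0.0125,0,-0.3],[0.0123,0,-0.0042,0,-0.0167,0,-0.3],[0.0155,0,-0.005,0,-0.0208,0,-0.3],[0.0186,0,-0.0058,0,-0.025,0,-0.3],[0.0218,0,-0.0065,0,-0.0292,0,-0.3],[0.025,0,-0.0071,0,-0.0333,0,-0.3]]])

```text
time: 7.27
tool_pos: [0.5687, -0.0278, 0.074]
tcp_rot: [-1.674, -1.842, -0.675]
wrist_force: [-1.7, -9.7, 2.2]
width: 0.65
```

```bash
python3 look.py b1; python3 arc.py 12 1.5
```

```text
t 7.27 stand p [-0.1857 -0.0086  0.074 ] z [ 0.694  0.001 -0.72 ] y [ 0.    -1.    -0.002] F(stand) [-9.5  2.7  2.2] w 0.65 q [-0.46  0.47  1.84  0.65  1.36 -0.88]
[0.0031, 0.0, -0.0008, 0.0, -0.0042, 0.0]
[0.0063, -0.0, -0.0016, -0.0, -0.0083, -0.0]
[0.0094, -0.0, -0.0023, 0.0, -0.0125, -0.0]
[0.0126, -0.0, -0.0029, 0.0, -0.0167, 0.0]
[0.0158, -0.0, -0.0034, 0.0, -0.0208, 0.0]
[0.019, -0.0, -0.0038, 0.0, -0.025, 0.0]
[0.0222, -0.0, -0.0041, 0.0, -0.0292, -0.0]
[0.0254, -0.0, -0.0044, -0.0, -0.0333, -0.0]
```

View pics/b1s.png

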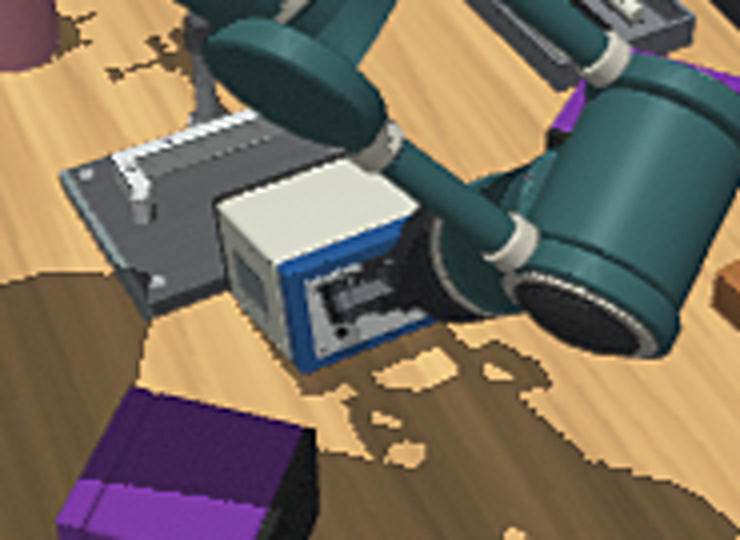

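View pics/b1t.png

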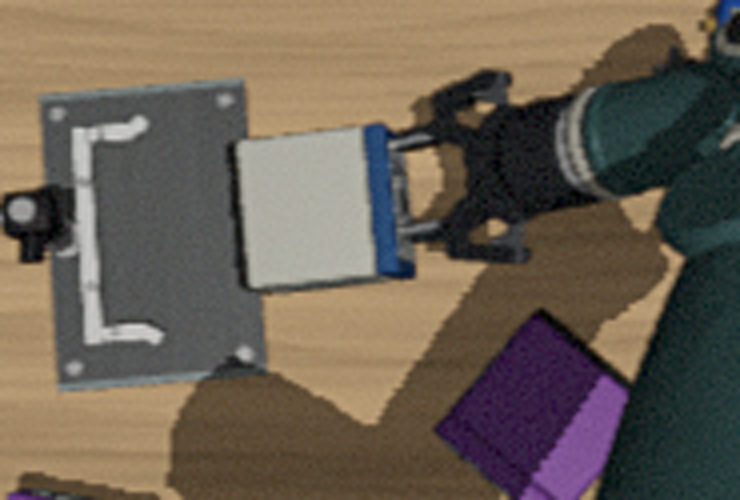

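The block is tilting cleanly and square (bore face visible from above). I'll keep going along the arc.

Request:
apply_moves(plan=[[[0.0031,0,-0.0008,0,-0.0042,0,-0.3],[0.0063,0,-0.0016,0,-0.0083,0,-0.3],[0.0094,0,-0.0023,0,-0.0125,0,-0.3],[0.0126,0,-0.0029,0,-0.0167,0,-0.3],[0.0158,0,-0.0034,0,-0.0208,0,-0.3],[0.019,0,-0.0038,0,-0.025,0,-0.3],[0.0222,0,-0.0041,0,-0.0292,0,-0.3],[0.0254,0,-0.0044,0,-0.0333,0,-0.3]]])

```text
time: 8.03
tool_pos: [0.5674, -0.0119, 0.0952]
tcp_rot: [-1.739, -1.913, -0.598]
wrist_force: [-0.2, -7.8, 3.5]
width: 0.648
```

```bash
python3 -c "
from pl import *
show()"; python3 arc.py 24 1.5
```

```text
t 8.03 stand p [-0.1697 -0.0088  0.0952] z [ 0.617  0.001 -0.787] y [ 0.    -1.    -0.001] F(stand) [-7.8  0.9  3.5] w 0.648 q [-0.41  0.38  1.87  0.59  1.3  -0.79]
[0.0032, -0.0, -0.0005, 0.0, -0.0042, 0.0]
[0.0064, -0.0, -0.0009, 0.0, -0.0083, 0.0]
[0.0096, -0.0, -0.0012, 0.0, -0.0125, 0.0]
[0.0128, -0.0, -0.0015, 0.0, -0.0167, 0.0]
[0.016, 0.0, -0.0017, 0.0, -0.0208, -0.0]
[0.0192, -0.0, -0.0017, 0.0, -0.025, 0.0]
[0.0224, -0.0, -0.0017, 0.0, -0.0292, 0.0]
[0.0256, 0.0, -0.0016, 0.0, -0.0333, 0.0]
```

Request:
apply_moves(plan=[[[0.0032,0,-0.0004,0,-0.0042,0,-0.3],[0.0064,0,-0.0007,0,-0.0083,0,-0.3],[0.0096,0,-0.0009,0,-0.0125,0,-0.3],[0.0128,0,-0.0011,0,-0.0167,0,-0.3],[0.016,0,-0.0012,0,-0.0208,0,-0.3],[0.0192,0,-0.0012,0,-0.025,0,-0.3],[0.0224,0,-0.0012,0,-0.0292,0,-0.3],[0.0256,0,-0.0011,0,-0.0333,0,-0.3]]])

```text
time: 8.7
tool_pos: [0.5657, 0.008, 0.1124]
tcp_rot: [-1.802, -1.982, -0.517]
wrist_force: [-0.8, -5.0, 5.1]
width: 0.653
```

```bash
python3 look.py b3; python3 arc.py 36 1.5
```

```text
t 8.7 stand p [-0.1497 -0.009   0.1124] z [ 0.532  0.001 -0.847] y [ 0.    -1.    -0.001] F(stand) [-4.9  1.3  5.1] w 0.653 q [-0.33  0.3   1.9   0.53  1.25 -0.68]
[0.0032, -0.0, -0.0002, 0.0, -0.0042, 0.0]
[0.0064, -0.0, -0.0002, -0.0, -0.0083, 0.0]
[0.0096, 0.0, -0.0002, 0.0, -0.0125, 0.0]
[0.0128, -0.0, -0.0001, -0.0, -0.0167, 0.0]
[0.016, -0.0, 0.0001, 0.0, -0.0208, 0.0]
[0.0192, -0.0, 0.0003, -0.0, -0.025, 0.0]
[0.0224, -0.0, 0.0007, 0.0, -0.0292, 0.0]
[0.0255, 0.0, 0.0011, 0.0, -0.0333, 0.0]
```

View pics/b3s.png

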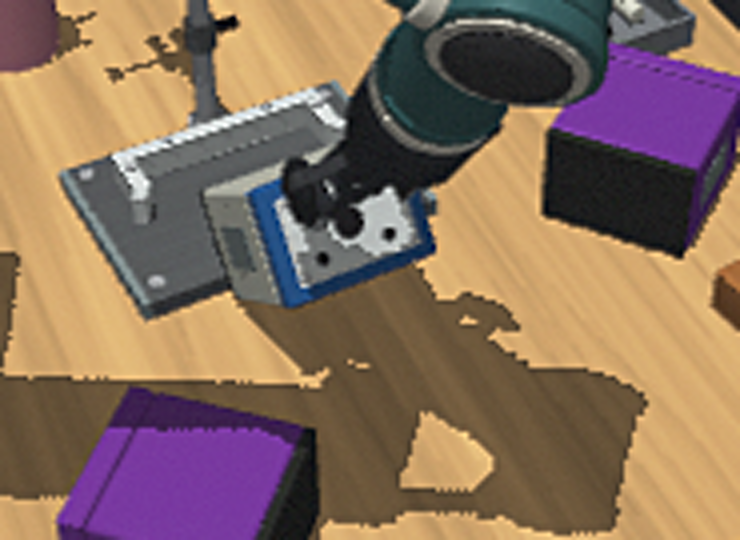

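Request:
apply_moves(plan=[[[0.0032,0,0,0,-0.0042,0,-0.3],[0.0064,0,0.0002,0,-0.0083,0,-0.3],[0.0096,0,0.0003,0,-0.0125,0,-0.3],[0.0128,0,0.0004,0,-0.0167,0,-0.3],[0.016,0,0.0006,0,-0.0208,0,-0.3],[0.0192,0,0.0008,0,-0.025,0,-0.3],[0.0224,0,0.0012,0,-0.0292,0,-0.3],[0.0255,0,0.0016,0,-0.0333,0,-0.3]]])

```text
time: 9.47
tool_pos: [0.5638, 0.0307, 0.1248]
tcp_rot: [-1.864, -2.05, -0.432]
wrist_force: [0.1, -4.6, 7.4]
width: 0.65
```

```bash
python3 look.py b4; python3 arc.py 48 1.5
```

```text
t 9.47 stand p [-0.127  -0.0093  0.1248] z [ 0.441  0.001 -0.897] y [-0.    -1.    -0.001] F(stand) [-4.6  0.4  7.4] w 0.65 q [-0.25  0.23  1.92  0.46  1.19 -0.56]
[0.0032, -0.0, 0.0002, 0.0, -0.0042, 0.0]
[0.0064, 0.0, 0.0005, 0.0, -0.0083, 0.0]
[0.0095, 0.0, 0.0008, 0.0, -0.0125, 0.0]
[0.0127, -0.0, 0.0013, 0.0, -0.0167, 0.0]
[0.0158, 0.0, 0.0018, -0.0, -0.0208, -0.0]
[0.019, -0.0, 0.0024, -0.0, -0.025, 0.0]
[0.0221, 0.0, 0.0031, 0.0, -0.0292, 0.0]
[0.0252, 0.0, 0.0038, 0.0, -0.0333, 0.0]
```

View pics/b4s.png

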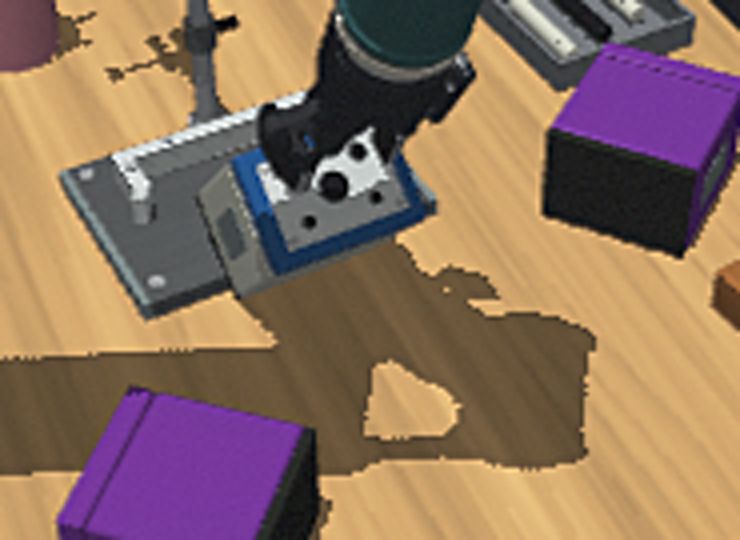

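View pics/b4t.png

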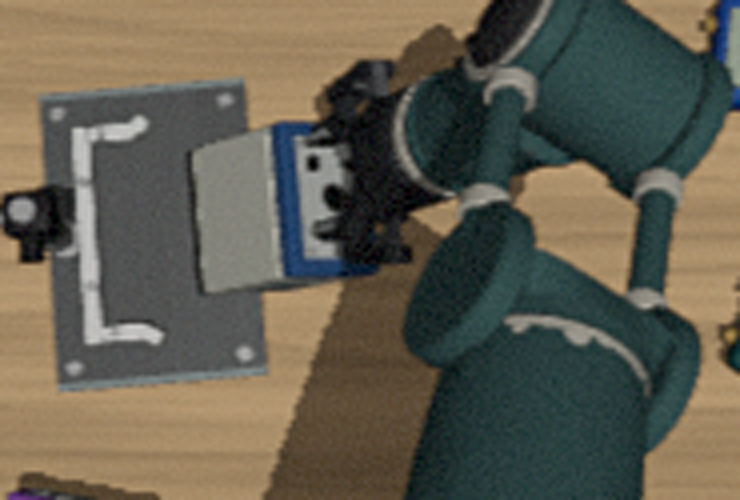

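Rotation is about 48° and even, and the normal force is about 8 N. Continuing.

Request:
apply_moves(plan=[[[0.0032,0,0.0002,0,-0.0042,0,-0.3],[0.0064,0,0.0005,0,-0.0083,0,-0.3],[0.0095,0,0.0008,0,-0.0125,0,-0.3],[0.0127,0,0.0013,0,-0.0167,0,-0.3],[0.0158,0,0.0018,0,-0.0208,0,-0.3],[0.019,0,0.0024,0,-0.025,0,-0.3],[0.0221,0,0.0031,0,-0.0292,0,-0.3],[0.0252,0,0.0038,0,-0.0333,0,-0.3]]])

```text
time: 10.23
tool_pos: [0.5614, 0.0556, 0.1327]
tcp_rot: [-1.923, -2.116, -0.342]
wrist_force: [-0.5, -2.3, 7.5]
width: 0.652
```

```bash
python3 look.py b5; python3 arc.py 60 1.5
```

```text
t 10.23 stand p [-0.102  -0.0093  0.1327] z [ 0.346  0.001 -0.938] y [-0.    -1.    -0.001] F(stand) [-2.2  0.7  7.5] w 0.652 q [-0.15  0.18  1.93  0.38  1.14 -0.43]
[0.0031, -0.0, 0.0005, 0.0, -0.0042, 0.0]
[0.0063, -0.0, 0.0011, 0.0, -0.0083, 0.0]
[0.0094, -0.0, 0.0018, 0.0, -0.0125, 0.0]
[0.0124, 0.0, 0.0026, 0.0, -0.0167, 0.0]
[0.0155, 0.0, 0.0035, 0.0, -0.0208, -0.0]
[0.0185, 0.0, 0.0044, 0.0, -0.025, -0.0]
[0.0215, 0.0, 0.0054, 0.0, -0.0292, 0.0]
[0.0245, 0.0, 0.0065, 0.0, -0.0333, 0.0]
```

View pics/b5s.png

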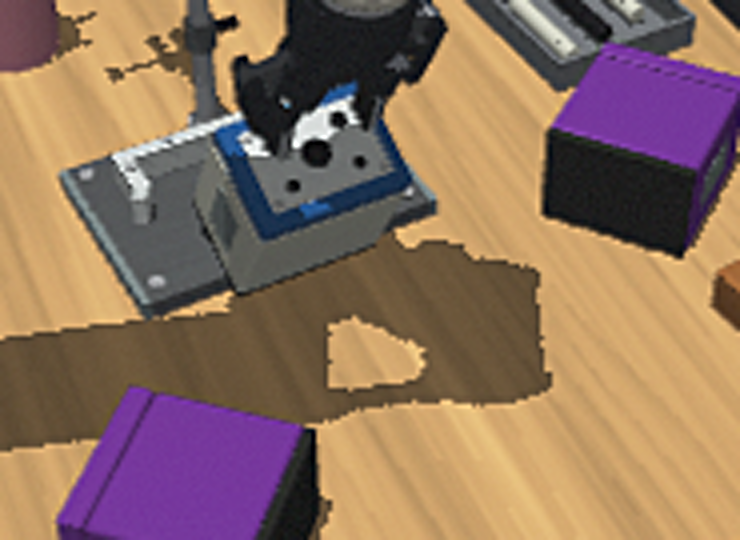

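Request:
apply_moves(plan=[[[0.0031,0,0.0005,0,-0.0042,0,-0.3],[0.0063,0,0.0011,0,-0.0083,0,-0.3],[0.0094,0,0.0018,0,-0.0125,0,-0.3],[0.0124,0,0.0026,0,-0.0167,0,-0.3],[0.0155,0,0.0035,0,-0.0208,0,-0.3],[0.0185,0,0.0044,0,-0.025,0,-0.3],[0.0215,0,0.0054,0,-0.0292,0,-0.3],[0.0245,0,0.0065,0,-0.0333,0,-0.3]]])

```text
time: 11.0
tool_pos: [0.559, 0.0814, 0.1351]
tcp_rot: [-1.981, -2.18, -0.248]
wrist_force: [-0.1, 0.1, 7.6]
width: 0.651
```

```bash
python3 look.py b6; python3 arc.py 72 2
```

```text
t 11.0 stand p [-0.076  -0.0094  0.1351] z [ 0.247  0.001 -0.969] y [ 0.    -1.    -0.001] F(stand) [0.1 0.1 7.6] w 0.651 q [-0.05  0.15  1.94  0.28  1.1  -0.28]
[0.0041, -0.0, 0.0012, -0.0, -0.0056, 0.0]
[0.0081, 0.0, 0.0025, 0.0, -0.0111, -0.0]
[0.012, 0.0, 0.0039, -0.0, -0.0167, -0.0]
[0.0159, 0.0, 0.0055, 0.0, -0.0222, 0.0]
[0.0198, 0.0, 0.0072, -0.0, -0.0278, 0.0]
[0.0235, -0.0, 0.0091, -0.0, -0.0333, 0.0]
[0.0273, 0.0, 0.0111, -0.0, -0.0389, 0.0]
[0.0309, -0.0, 0.0132, -0.0, -0.0444, 0.0]
```

View pics/b6s.png

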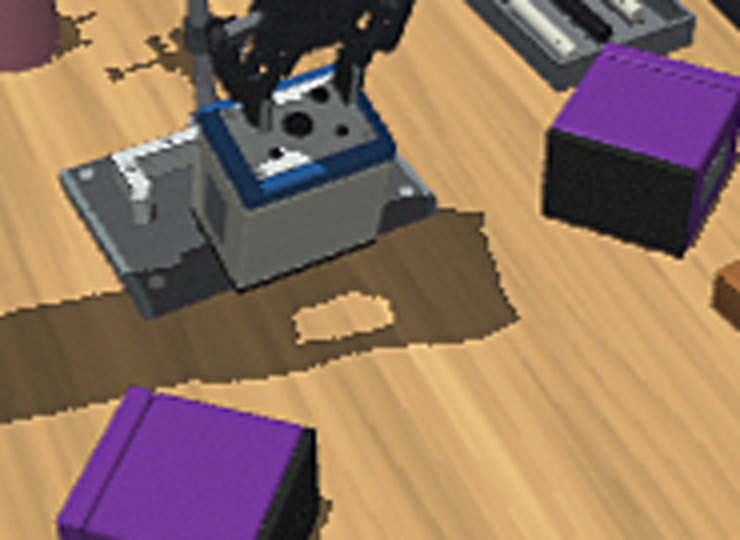

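Request:
apply_moves(plan=[[[0.0041,0,0.0012,0,-0.0056,0,-0.3],[0.0081,0,0.0025,0,-0.0111,0,-0.3],[0.012,0,0.0039,0,-0.0167,0,-0.3],[0.0159,0,0.0055,0,-0.0222,0,-0.3],[0.0198,0,0.0072,0,-0.0278,0,-0.3],[0.0235,0,0.0091,0,-0.0333,0,-0.3],[0.0273,0,0.0111,0,-0.0389,0,-0.3],[0.0309,0,0.0132,0,-0.0444,0,-0.3]]])

```text
time: 11.77
tool_pos: [0.5559, 0.1141, 0.1314]
tcp_rot: [-2.056, -2.264, -0.111]
wrist_force: [-5.9, -10.1, 26.3]
width: 0.65
```

```bash
python3 look.py b7
```

```text
t 11.77 stand p [-0.0432 -0.0094  0.1314] z [ 0.109  0.001 -0.994] y [ 0.001 -1.    -0.001] F(stand) [-9.5  6.8 26.3] w 0.65 q [ 0.09  0.14  1.95  0.13  1.06 -0.07]
```

View pics/b7s.png

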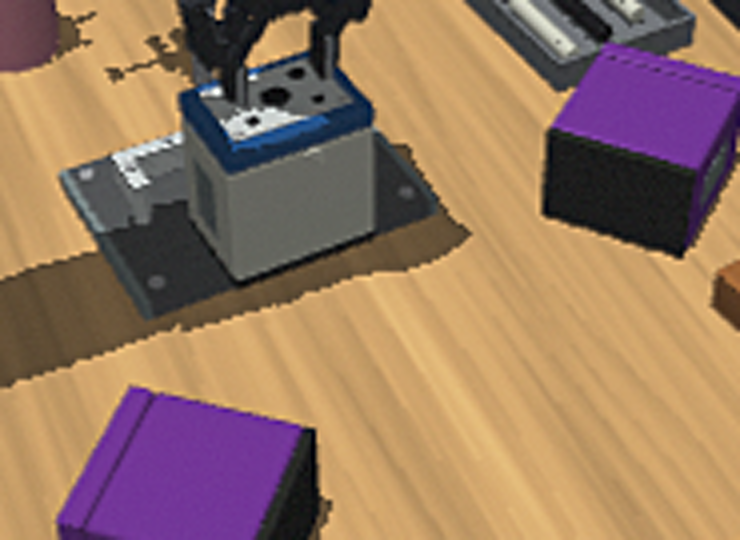

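View pics/b7t.png

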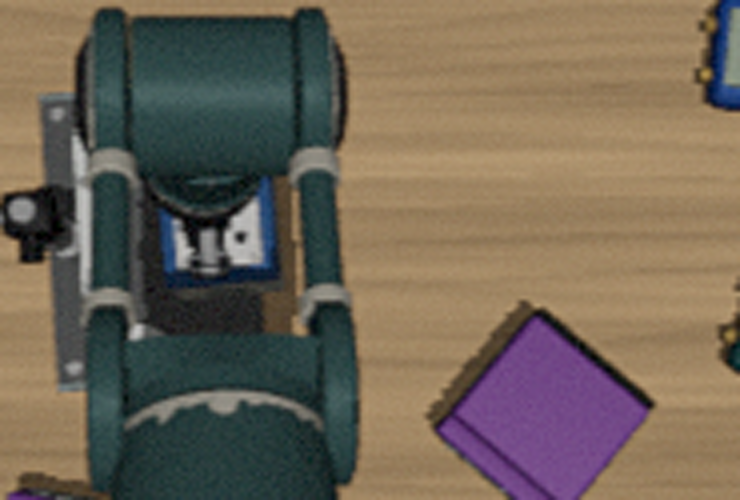

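Request:
apply_moves(plan=[[[0.0003,0,-0.004,0,0,0,-0.3],[0.001,0,-0.01,0,0,0,-0.3],[0.003,0,-0.03,0,0,0,-0.3],[0.0065,0,-0.06,0,0,0,-0.3],[-0.02,0,-0.1,0,0,0,-0.3],[-0.06,0,-0.115,0,0.05,0,-0.3],[-0.1,0,-0.115,0,0.1,0,-0.3],[-0.14,0,-0.115,0,0.14,0,-0.3]]])

```text
time: 12.53
tool_pos: [0.5717, -0.0353, 0.2321]
tcp_rot: [-1.842, -2.039, -0.466]
wrist_force: [2.0, 0.5, -1.2]
width: 0.649
```

```bash
python3 look.py c1
```

```text
t 12.53 stand p [-0.1934 -0.0109  0.2321] z [ 0.469 -0.005 -0.883] y [ 0.004 -1.     0.008] F(stand) [ 0.3 -2.  -1.2] w 0.649 q [-0.37  0.18  1.77  0.44  1.42 -0.59]
```

View pics/c1s.png

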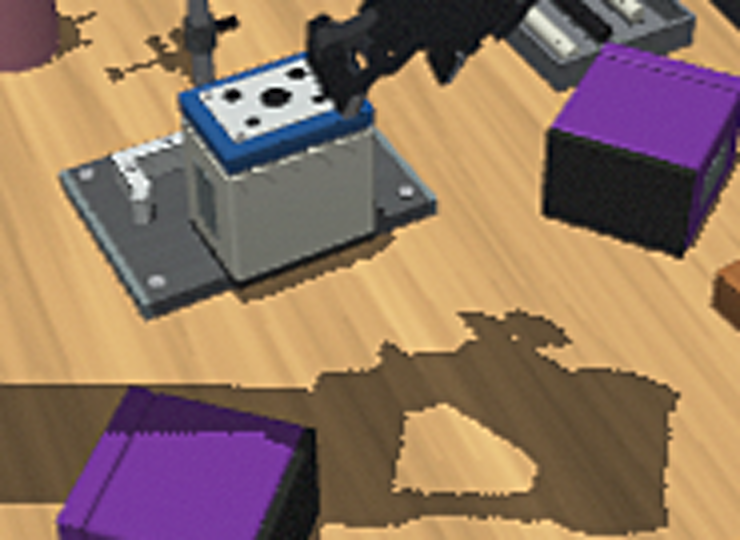

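View pics/c1t.png

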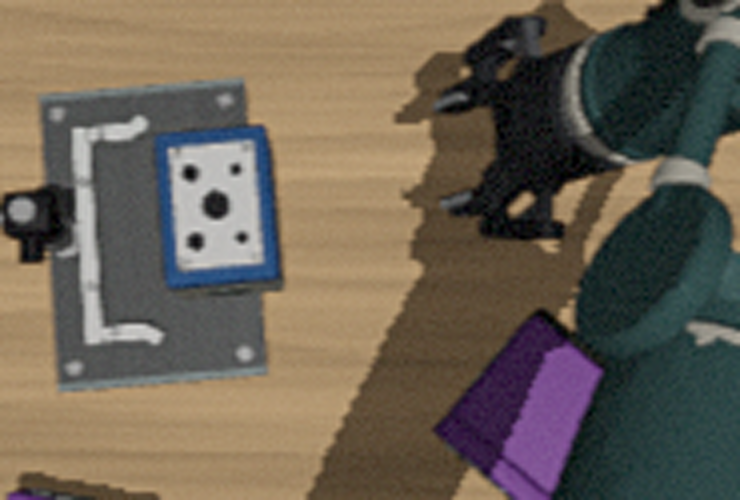

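The block stands upright on the plate with the bores up: rim corners in the crop at (155,133), (267,125), (282,280) and (168,290). I'll measure it now.

Run:
```python
from mt import *
fit([[155,133],[267,125],[282,280],[168,290]],.135)
# stand refit check: rear stop top ends front faces & plate corners in same crop
print(ws(back('top',np.array([[41,95],[243,79],[267,375],[62,390]])/4+[230,145],.015)).round(4))
p,r,s=cur()
T0=sp([-.16,-.004,.10]);T1=sp([-.16,-.004,.042])
rows(p,r,[(T0,ori(45)),(T1,ori(45))])
```

```text
c [-0.0584 -0.0007  0.135 ] yaw -0.009 len 0.079 w 0.1102
[[ 0.0793 -0.116   0.015 ]
 [-0.0776 -0.1146  0.015 ]
 [-0.0772  0.1148  0.015 ]
 [ 0.0786  0.1123  0.015 ]]
[-0.0163, -0.0022, 0.13, 0.001, 0.0955, -0.0064]
[-0.0434, -0.0017, 0.1813, 0.001, 0.0955, -0.0064]
```

Request:
apply_moves(plan=[[[-0.02,-0.001,0.04,0,0.0955,-0.006,-0.3],[-0.025,-0.001,0.08,0,0.0955,-0.006,-0.3],[-0.03,-0.002,0.12,0.001,0.0955,-0.006,-0.3],[-0.043,-0.002,0.16,0.001,0.0955,-0.006,-0.3],[-0.046,-0.002,0.188,0.001,0.0955,-0.006,-0.3],[-0.046,-0.002,0.188,0.001,0.0955,-0.006,-0.3],[-0.046,-0.002,0.188,0.001,0.0955,-0.006,-0.3],[-0.046,-0.002,0.188,0.001,0.0955,-0.006,-0.3]]])

```text
time: 13.3
tool_pos: [0.5639, 0.0108, 0.0413]
tcp_rot: [-1.646, -1.848, -0.688]
wrist_force: [0.3, -0.3, 0.5]
width: 0.645
```

```bash
python3 look.py c2
python3 - <<'E'
from pl import *
p,r,s=cur()
rows(p,r,[(sp([x,-.001,.034]),ori(45)) for x in np.linspace(-.15,-.08,8)])
E
```

```text
t 13.3 stand p [-0.1468 -0.0075  0.0413] z [ 0.706  0.007 -0.708] y [ 0.017 -1.     0.008] F(stand) [-0.4 -0.3  0.5] w 0.645 q [-0.42  0.5   1.88  0.69  1.29 -0.91]
[-0.0075, -0.0079, 0.0045, -0.0013, 0.0013, 0.0063]
[-0.0004, -0.0077, 0.0116, -0.0013, 0.0013, 0.0063]
[0.0067, -0.0076, 0.0186, -0.0013, 0.0013, 0.0063]
[0.0138, -0.0074, 0.0257, -0.0013, 0.0013, 0.0063]
[0.0209, -0.0072, 0.0327, -0.0013, 0.0013, 0.0063]
[0.028, -0.0071, 0.0398, -0.0013, 0.0013, 0.0063]
[0.0351, -0.0069, 0.0468, -0.0013, 0.0013, 0.0063]
[0.0422, -0.0067, 0.0538, -0.0013, 0.0013, 0.0063]
```

View pics/c2t.png

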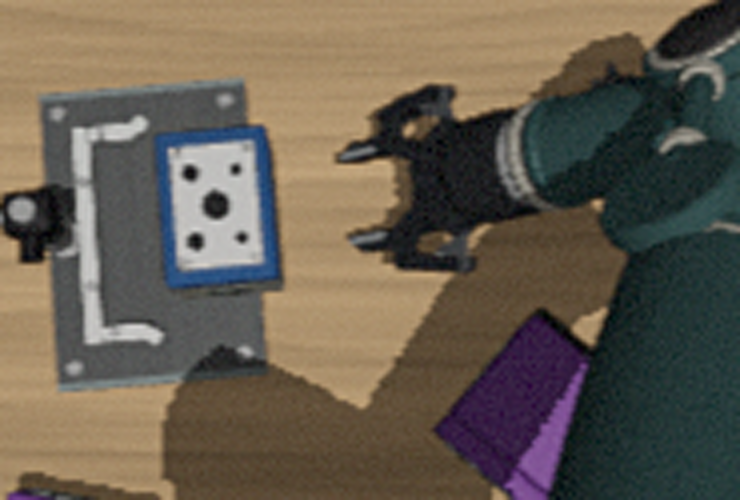

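Request:
apply_moves(plan=[[[-0.0075,-0.006,0.0045,-0.0013,0.0013,0.0063,-0.3],[-0.0004,-0.0077,0.0116,-0.0013,0.0013,0.0063,-0.3],[0.0067,-0.0076,0.0186,-0.0013,0.0013,0.0063,-0.3],[0.0138,-0.0074,0.0257,-0.0013,0.0013,0.0063,-0.3],[0.0195,-0.0072,0.0315,-0.0013,0.0013,0.0063,-0.3],[0.0238,-0.0072,0.0357,-0.0013,0.0013,0.0063,-0.3],[0.028,-0.0071,0.0398,-0.0013,0.0013,0.0063,-0.3],[0.0315,-0.007,0.0433,-0.0013,0.0013,0.0063,-0.3]]])

```text
time: 14.07
tool_pos: [0.5505, 0.0627, 0.0316]
tcp_rot: [-1.662, -1.828, -0.685]
wrist_force: [-0.5, -5.9, 2.0]
width: 0.649
```

```bash
python3 look.py c3
python3 - <<'E'
from pl import *
p,r,s=cur()
rows(p,r,[(sp([x,-.001,.034]),ori(45)) for x in np.linspace(-.088,-.053,8)])
E
```

```text
t 14.07 stand p [-0.0938  0.0008  0.0316] z [ 0.708  0.003 -0.707] y [ 0.001 -1.    -0.004] F(stand) [-5.9  1.   2. ] w 0.649 q [-0.35  0.48  1.96  0.74  1.23 -0.89]
[0.0054, 0.0019, 0.0021, -0.0011, -0.0006, -0.0007]
[0.0089, 0.0019, 0.0057, -0.0011, -0.0006, -0.0007]
[0.0125, 0.0019, 0.0092, -0.0011, -0.0006, -0.0007]
[0.016, 0.0019, 0.0128, -0.0011, -0.0006, -0.0007]
[0.0195, 0.0019, 0.0163, -0.0011, -0.0006, -0.0007]
[0.0231, 0.0019, 0.0198, -0.0011, -0.0006, -0.0007]
[0.0266, 0.0019, 0.0234, -0.0011, -0.0006, -0.0007]
[0.0301, 0.0019, 0.0269, -0.0011, -0.0006, -0.0007]
```

View pics/c3t.png

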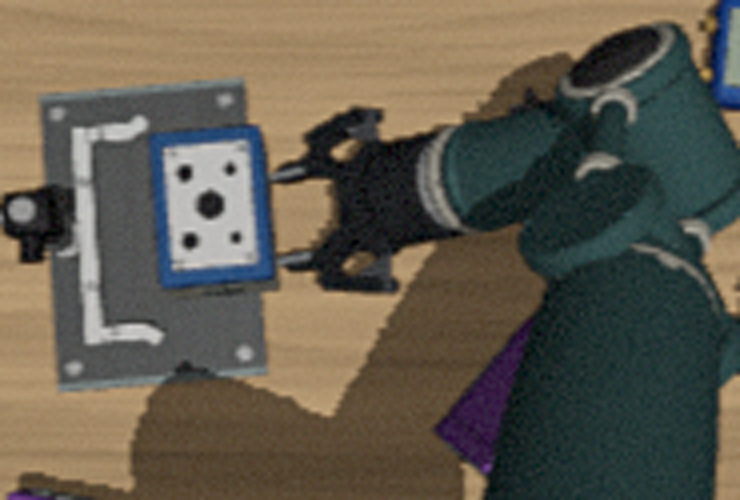

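View pics/c3s.png

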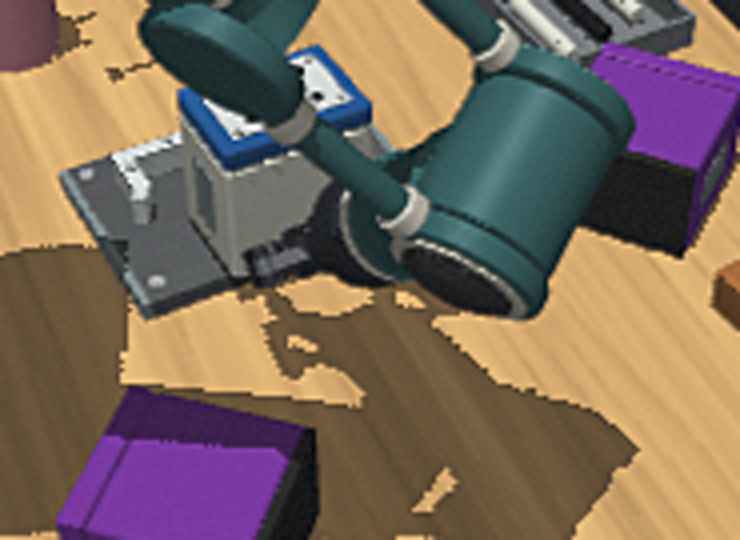

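Request:
apply_moves(plan=[[[0.0045,0,0.003,0,0,0,-0.3],[0.0085,0,0.006,0,0,0,-0.3],[0.0125,0,0.0095,0,0,0,-0.3],[0.016,0,0.013,0,0,0,-0.3],[0.0195,0,0.0165,0,0,0,-0.3],[0.0231,0,0.02,0,0,0,-0.3],[0.0266,0,0.0235,0,0,0,-0.3],[0.0301,0,0.027,0,0,0,-0.3]]])

```text
time: 14.83
tool_pos: [0.5462, 0.1033, 0.0337]
tcp_rot: [-1.662, -1.826, -0.686]
wrist_force: [1.7, -3.9, -3.0]
width: 0.65
```

```bash
python3 look.py c4
```

```text
t 14.83 stand p [-0.053   0.0012  0.0337] z [ 0.709  0.003 -0.706] y [ 0.    -1.    -0.005] F(stand) [-4.  -1.3 -3. ] w 0.65 q [-0.29  0.45  1.99  0.78  1.2  -0.87]
```

View pics/c4t.png

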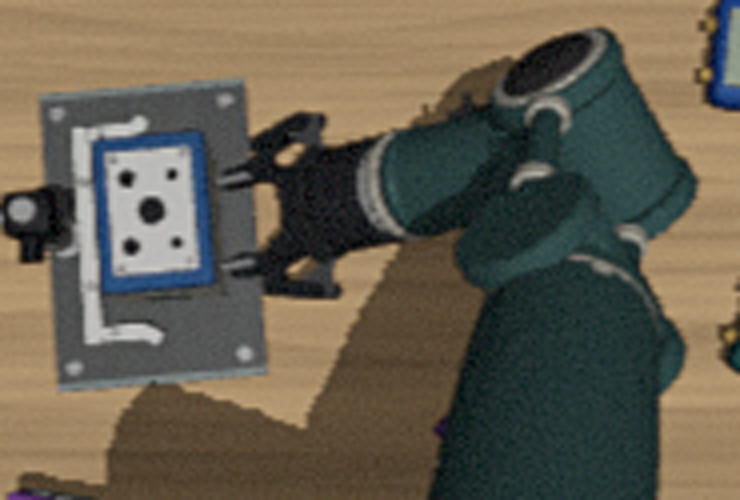

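Request:
apply_moves(plan=[[[0.0016,0,0.0016,0,0,0,-0.3],[0.0032,0,0.0032,0,0,0,-0.3],[0.0048,0,0.0048,0,0,0,-0.3],[0.0062,0,0.0062,0,0,0,-0.3],[0.0074,0,0.0074,0,0,0,-0.3],[0.0084,0,0.0084,0,0,0,-0.3],[0.009,0,0.009,0,0,0,-0.3],[0.0095,0,0.0095,0,0,0,-0.3]]])

```text
time: 15.6
tool_pos: [0.5458, 0.1159, 0.0342]
tcp_rot: [-1.663, -1.826, -0.687]
wrist_force: [0.2, -6.5, 1.3]
width: 0.65
```

```bash
python3 look.py c5
```

```text
t 15.6 stand p [-0.0405  0.0005  0.0342] z [ 0.708  0.002 -0.706] y [-0.    -1.    -0.004] F(stand) [-6.5  0.4  1.3] w 0.65 q [-0.27  0.45  2.    0.8   1.18 -0.86]
```

View pics/c5t.png

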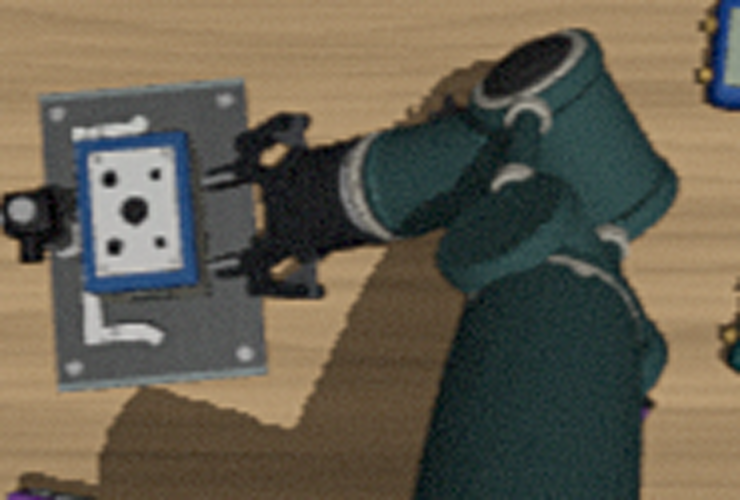

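Nearly home, so I'll press gently on until the force shows the stop.

Request:
apply_moves(plan=[[[0.0006,0,0.0006,0,0,0,-0.3],[0.0012,0,0.0012,0,0,0,-0.3],[0.0018,0,0.0018,0,0,0,-0.3],[0.0024,0,0.0024,0,0,0,-0.3],[0.003,0,0.003,0,0,0,-0.3],[0.003,0,0.003,0,0,0,-0.3],[0.003,0,0.003,0,0,0,-0.3],[0.003,0,0.003,0,0,0,-0.3]]])

```text
time: 16.37
tool_pos: [0.5455, 0.1186, 0.0341]
tcp_rot: [-1.664, -1.828, -0.686]
wrist_force: [-1.2, -12.0, 3.5]
width: 0.646
```

```bash
python3 look.py c6; python3 -c "
from mt import *
fit([[77,142],[187,133],[203,285],[88,293]],.135)"
```

```text
t 16.37 stand p [-0.0377  0.0005  0.0341] z [ 0.707  0.002 -0.707] y [-0.    -1.    -0.003] F(stand) [-11.8   2.3   3.5] w 0.646 q [-0.26  0.44  2.    0.8   1.18 -0.86]
c [-0.0031 -0.0013  0.135 ] yaw -0.013 len 0.0786 w 0.107
```

View pics/c6t.png

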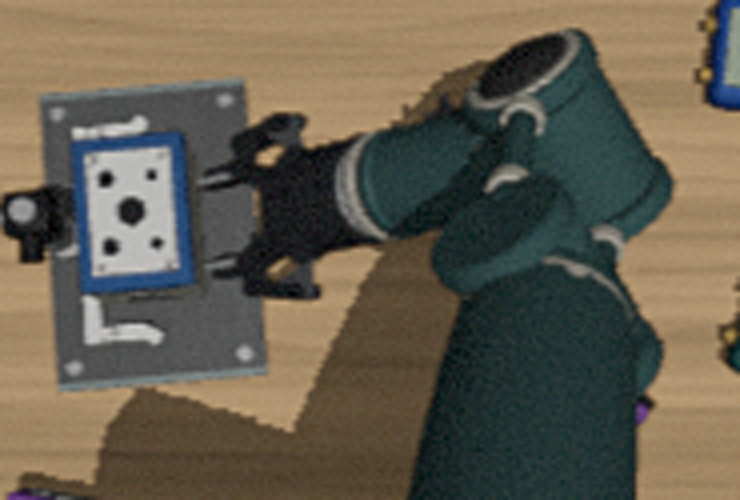

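View pics/c6s.png

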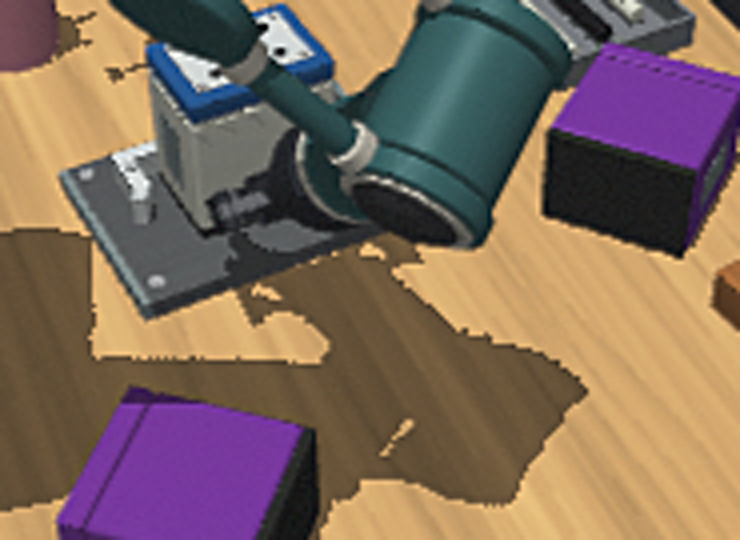

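Request:
apply_moves(plan=[[[0.0005,0,0.0005,0,0,0,-0.3],[0.001,0,0.001,0,0,0,-0.3],[0.0014,0,0.0014,0,0,0,-0.3],[0.0014,0,0.0014,0,0,0,-0.3],[0.0014,0,0.0014,0,0,0,-0.3],[0.0014,0,0.0014,0,0,0,-0.3],[0.0014,0,0.0014,0,0,0,-0.3],[0.0014,0,0.0014,0,0,0,-0.3]]])

```text
time: 17.13
tool_pos: [0.5456, 0.1188, 0.0341]
tcp_rot: [-1.665, -1.831, -0.685]
wrist_force: [-3.9, -21.3, 8.0]
width: 0.649
```

```bash
python3 -c "
from pl import *
show()"
```

```text
t 17.13 stand p [-0.0376  0.0004  0.0341] z [ 0.705  0.001 -0.709] y [-0.    -1.    -0.002] F(stand) [-20.8   5.9   8. ] w 0.649 q [-0.26  0.44  2.    0.8   1.18 -0.86]
```

It's firmly against the stop: force rose to 21 N with 0.1 mm of motion. Backing straight off, then up.

Request:
apply_moves(plan=[[[-0.002,0,-0.002,0,0,0,-0.3],[-0.006,0,-0.006,0,0,0,-0.3],[-0.015,0,-0.015,0,0,0,-0.3],[-0.03,0,-0.03,0,0,0,-0.3],[-0.05,0,-0.05,0,0,0,-0.3],[-0.06,0,-0.08,0,0,0,-0.3],[-0.06,0,-0.12,0,0,0,-0.3],[-0.06,0,-0.16,0,0,0,-0.3]]])

```text
time: 17.8
tool_pos: [0.5582, -0.0333, 0.1036]
tcp_rot: [-1.66, -1.822, -0.683]
wrist_force: [1.5, -0.0, -0.0]
width: 0.652
```

Request:
apply_moves(plan=[[[-0.03,0,-0.04,0,0,0,-0.3],[-0.06,0,-0.06,0,0,0,-0.3],[-0.06,0,-0.06,0,0,0,-0.3],[-0.06,0,-0.06,0,0,0,-0.3],[-0.06,0,-0.06,0,0,0,-0.3],[-0.06,0,-0.06,0,0,0,-0.3],[-0.06,0,-0.06,0,0,0,-0.3],[-0.06,0,-0.06,0,0,0,-0.3]]])

```text
time: 18.47
tool_pos: [0.5673, -0.1155, 0.1038]
tcp_rot: [-1.66, -1.826, -0.685]
wrist_force: [-0.8, -0.0, 0.3]
width: 0.645
```

```bash
python3 look.py d1
python3 - <<'E'
import cv2
a=cv2.imread('pics/d1s_raw.png');cv2.imwrite('pics/d1full.png',a)
E
```

```text
t 18.47 stand p [-0.2728  0.0011  0.1038] z [ 0.709  0.005 -0.705] y [ 0.002 -1.    -0.005] F(stand) [0.  0.8 0.3] w 0.645 q [-0.58  0.51  1.73  0.58  1.49 -0.91]
```

View pics/d1t.png

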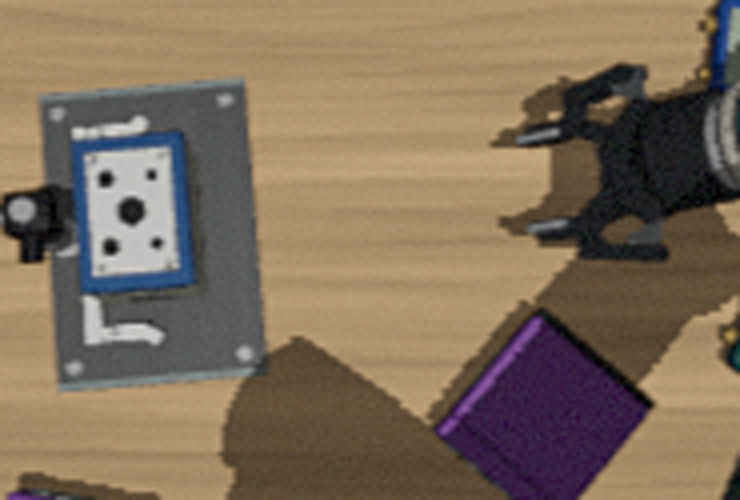

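View pics/d1full.png

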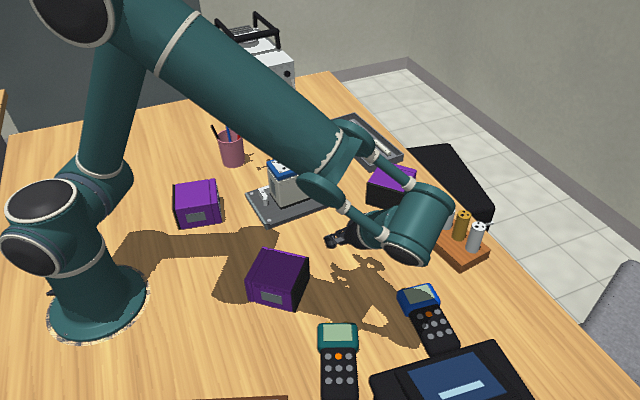

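View pics/d1t_raw.png

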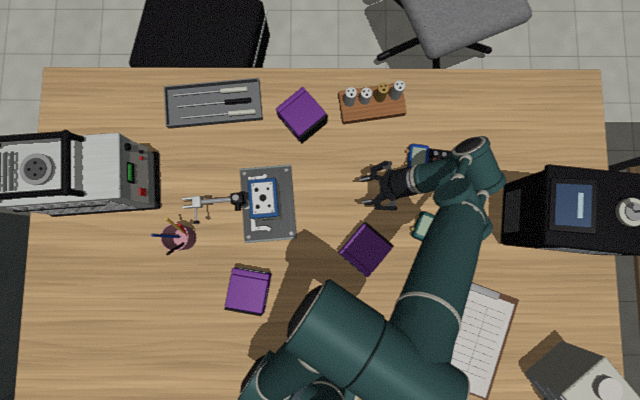

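```bash
python3 -c "
from mt import *
fit([[73,141],[185,131],[196,284],[82,293]],.135)
from ov import *
a=cv2.imread('pics/d1t_raw.png')[145:270,230:330];a=cv2.resize(a,None,fx=6,fy=6,interpolation=cv2.INTER_CUBIC)
h=sp([0,-.001,0]);box('top',a,h[0],h[1],S[2],.04,.055,.015,.135,[230,145],6,(0,0,255))
cv2.imwrite('pics/fin.png',a)"
```

```text
c [ 0.0002 -0.0023  0.135 ] yaw -0.004 len 0.079 w 0.1075
```

View pics/fin.png

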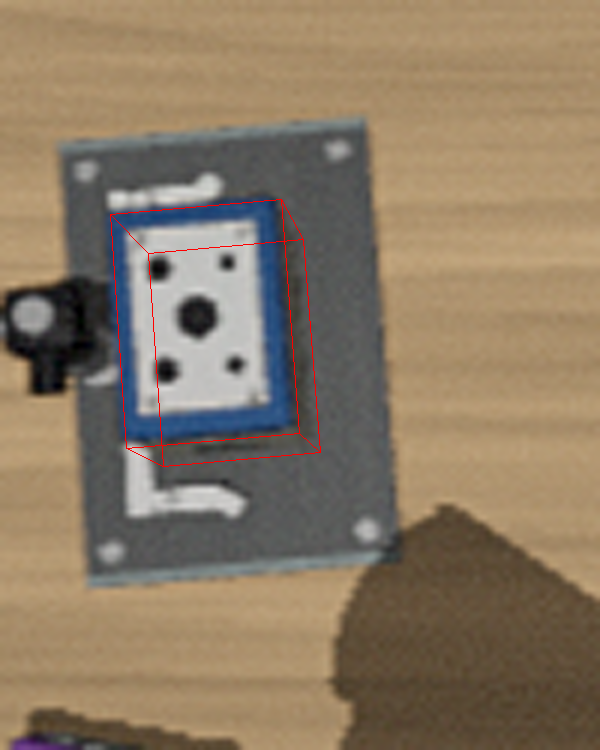

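Block centre measures x ≈ 0.0002 and y ≈ -0.002 m in the stand frame, with yaw ≈ -0.004 rad. It matches the home overlay to about 1 px, and the gripper is clear. Handing in.

```bash
python3 -c "
from workcell import bot
print(bot.finish_job())"
```

```text
the job is handed in; nothing more can be done
None
```

The block is standing on its sole on the plate, bores up, home against the rear stop, and the job was handed in at about 18.5 s. No verdict was reported.

I pushed the white block square against the plate's front edge with two spread fingertips. Then I tipped it over the edge along an arc, pressing with about 7–13 N, and slid it low down between the lugs.

**At the stop:** force rose from 12 to 21 N with only 0.1 mm of movement.

**Position after backing off** (top camera, stand frame): x ≈ 0 mm, y ≈ -2 mm, yaw ≈ -0.004 rad, and it stands upright in the views. The wrist force was near zero and the gripper was clear of everything.

**Other objects:** the purple look-alikes and the pen cup look unmoved. The arm hid the meters from the top camera at the end, but they look in place in the side view. I judged these by eye and did not measure them.

**Disagreements:**
- The contact positions differed by about 3–5 mm from my first fit of the stand and fingertips, so I went by the contact forces for the edge and the stop.
- At the end of the tip-up the fingertips briefly pressed the upright block with about 26–29 N, more than planned.

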